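Shut the wash-bench water valve with a ring wrench inside its guard

TASK

Shut the water valve of the wash bench fully: take the ring wrench from under the white draining shelf, fit it on the brass hexagon and turn clockwise (seen from above), lifting and reseating it for every short stroke the blue guard allows, until the red pointer reaches the green mark and the valve is at its stop. Turn the hexagon only with the wrench, never with the gripper itself. Then lay the wrench flat in the yellow tray without dropping it, let go, and leave the glassware, bottles and brush where they stand.

Things in the scene. Friction and masses are not known exactly. Their poses are not given: they have to be found in the camera images.
- wrench: loose steel ring wrench, 246 mm long, 0.3 kg. Origin: underside, under the ring's centre; +x along the handle, z up. Ring 14 mm high, 54 mm over its flats (62 over corners), hexagonal through hole 40 mm across flats, the flats square to x and every 60 degrees. Handle: bar 14 wide, 12 high, underside level, to x = 215, with a red sleeve 16 wide, 18 high, from 118 to 212. Use this way up.
- wrench_mid (a point): middle of the wrench's length, 92 mm from the ring's centre along its axis (centre of mass at about 84), 6 mm above the underside. At the start the wrench lies flat on the bench, its ring's centre about 68 to 82 mm out in front of the draining shelf, most of the handle under the shelf.
- drain_shelf: fixed low white plastic draining shelf, open in front and behind: board 200 (x) by 240 mm (y), underside 42 and top 50 mm above the bench, 8 mm side walls along both y edges, 8 mm lips above them. Origin: on the bench under its centre. Front edge at its own x = -100 mm; the wrench sticks out there ring first, within 0.12 rad of square.
- valve_box: fixed valve box. Origin: on the bench, on the spindle's axis. White base plate 18 mm high, x -72 to 42, y -55 to 55. Blue guard, top 62 mm above the bench, of 6 mm plates with centre lines: back plate x = 42, y -41 to 41; sides (42, +-41) to (-20, +-36); cheeks from there spreading to (-62, +-79) mm. Copper pipe, 26 mm thick, leaves the back to x = 118.
- hex: brass hexagon of the valve, 36 mm across flats, 14 high, then a 6 mm cone (36 to 24 mm wide). Origin: on the axis at its foot, 28 mm above the bench, where the ring rests on a 50 mm wide collar. +x along the red pointer (20 to 35 mm out). Flats square to x and every 60 degrees: the ring fits with the wrench's x at the hexagon's x plus any multiple of 60 degrees, +-14 degrees.
- spindle (a joint): turn of the valve, rad, growing clockwise seen from above; stop (shut) at 2.6. Starts between 0.2 and 1.1, stays where left, friction about 0.35 N m either way, no rise. The brass is greased, so the ring slides easily on it. The ring's play (14 degrees) is taken up before it turns.
- tray: fixed open yellow plastic tool tray, 310 mm (x) by 140 mm (y), 30 mm high, walls and floor 5 mm. Origin: on the bench under its centre. Empty at the start.
- flask_a: conical glass flask on the draining shelf, base 76 mm across, 112 mm high. Origin: centre of its underside. Bystander.
- flask_b: larger conical glass flask on the draining shelf, base 84 mm across, 123 mm high. Origin: centre of its underside. Bystander.
- beaker: green glass beaker beside the valve box, 56 mm across, 75 mm high. Origin: centre of its underside. Bystander.
- jar: amber jar beside the valve box, 54 mm across, 75 mm high. Origin: centre of its underside. Bystander.
- detergent: yellow detergent bottle at the back, 68 mm across, 190 mm high. Origin: centre of its underside. Bystander.
- wash_bottle: white wash bottle with blue cap, 60 mm across, 150 mm high, beyond the tray. Origin: centre of its underside. Bystander.
- brush: dish brush with blue handle lying on the bench in front of the draining shelf. Bystander.
- guard_mouth (a point): point in the guard's open side, 100 mm from the spindle's axis along the valve box's own -x, 34 mm above the bench; axes as the valve box. The seated wrench's handle must lie out through this mouth; it can swing about 45 degrees to either side of it before meeting a cheek, and cannot pass over a cheek while seated.
- shut_mark (a point): green mark on the base plate, 46 mm from the axis at angle pi - 0.26 from the valve box's +x; the red pointer (the hexagon's x) points at it when the valve is shut

How it is judged:
On the way, in this order (a step that is already met when the one before it is completed fails the run):
1. the wrench's ring is seated on the hexagon, around it and down on its collar, with the valve still open (horizontal distance between wrench and hex below 0.006 m and z of wrench in the frame of hex between -0.006 and 0.007 m), for 0.1 s.
2. the valve is fully shut: its stop reached within 0.08 rad (value of joint spindle above 2.52 rad), for 0.1 s.
At the end, for the whole second after the job is handed in: The valve is within 0.08 rad of its stop and the wrench lies still and flat (within 0.08 rad) on the floor of the tray, its middle within 50 mm along and 65 mm across of the tray's centre and under 17 mm above the bench (value of joint spindle above 2.52 rad and x of wrench_mid in the frame of tray between -0.05 and 0.05 m and y of wrench_mid in the frame of tray between -0.065 and 0.065 m and z of wrench_mid in the frame of tray below 0.017 m and angle between the z axis of wrench and the z axis of tray, either way round below 0.08 rad and linear speed of wrench below 0.02 m/s); the robot touches nothing.
It fails at once if the hexagon of the valve is pushed or turned by the gripper or the arm itself instead of by the wrench (contact force between hex and the fingers above 3 N or contact force between hex and the arm above 3 N).
It fails at once if the wrench is dropped or thrown (faster than 0.7 m/s while the fingers do not hold it) (linear speed of wrench above 0.7 m/s and contact force between wrench and the fingers below 0.5 N).
It fails at once if a flask, the beaker, the jar or a bottle is tipped over (beyond 30 degrees) or shoved more than 40 mm (angle between any of flask_a, flask_b, beaker, jar, detergent, wash_bottle's own z axis and vertical above 0.52 rad or distance of any of flask_a, flask_b, beaker, jar, detergent, wash_bottle from where it was at the start of the episode above 0.04 m).
It fails at once if the brush is shoved more than 40 mm (distance of brush from where it was at the start of the episode above 0.04 m).
It also fails if it takes over 72 s, if anything falls off the work surface, if the arm or the gripper's body presses on something with over 40 N, if the wrist force passes 120 N, or if a joint passes its speed limit or range.

ROBOT

A 6-joint arm with a two-finger parallel gripper is mounted at the origin on the work surface. World frame = base frame: x ahead of the robot, y to its left, z up, the work surface at z = 0. Lengths are in m, angles in rad, forces in N, time in s.
With the tool pointing down it reaches from about 0.325 to 0.775 m from the base axis. Payload 5.5 kg.
Tool frame: the origin (TCP) lies midway between the tips of the shut fingers; the grasp point (between the pads) lies 19 mm behind it; z points along the fingers, y is the line along which they close (so a half turn about z gives the same grasp; the last joint's range is limited). The gripper opens to 88 mm and grips with 3 to 60 N. Pads are 20 mm wide; open, the fingers measure 115 mm over their backs; the gripper's body (75 mm by 178 mm) begins 61 mm behind the grasp point.
Start: joints at [-1.403, 0.091, 1.231, -0, 1.82, -0.057], TCP at [0.134, -0.585, 0.223] pointing down, gripper open.
Joint ranges: [-2.87, 2.87], [-0.86, 2.18], [0.17, 2.46], [-1.51, 4.65], [0.06, 2.69], [-2.65, 2.65]. Speed limits (rad/s): [2.57, 2.57, 3.01, 3.14, 3.14, 3.14].

INTERFACE

Orientations are given as a unit quaternion [x, y, z, w].
In Python, from workcell import r gives the robot as it stands.
- The arm moves only by the shell command python3 -m handwheel 'ROWS' [FORCE]. ROWS is JSON, a list that holds one entry, the list of rows, each a list of 7 numbers: the shift along the world's x, y, z in units of 0.3 m (1.0 is 0.3 m), then the turn, a rotation vector about the world's x, y, z in units of 90 degrees (1.0 is 90 degrees), then the closure, from 0 (fully open) to 1 (shut). In form: [[[x, y, z, ax, ay, az, hand], ...]]. A call has exactly 10 rows; each row is the pose to reach, as a shift and turn from the pose commanded when the call began; what a row does not reach only later rows make up. A row lasts 1/10 s, in which the tool goes at most 50 mm and 8.59 degrees, less where a joint would pass 70% of its speed; a pose out of reach is approached as far as the arm can. A call with a number of a shift or a turn outside -1 to 1 is refused whole. A call with a gripper value outside its range is refused whole. The fingers move at their own pace and stop on an object; FORCE is the grip in N (left out, the last holds). Time passes only in rows, so rows that repeat a pose let the fingers close, or fill a call up. It gives the time, the measured TCP pose, the force, the opening and the grip force at its end, in the units of the state.
- r.state(): the state, without advancing time (a new reading comes with each control period).
- r.camera(name): name is "side" or "top"; returns the picture (400x640x3 uint8, blue, green, red); there is no depth.
- r.camera_params(name): a dict with "K" (3x3 intrinsics, pixels), "rvec" (rotation vector, rad) and "tvec" (3), from world to camera coordinates, as OpenCV has them. Camera axes: x right, y down, z forward; pixel columns grow to the right and rows downward; lengths in m; the calibration is good to about 2 mm. A picture is of the moment at which its call begins. camera_params takes no time and is no camera call.
- r.sign_off(): hands the job in; it is judged then, once.
Trained networks look in the newest picture that a camera, given by its name, has taken for a name from the list of things; names that differ only in an ending like _2 or _b are one class to them, and where a whole thing is asked for, a point or a joint stands for the part that bears it (a point fixed in the world has none). Each returns a list of dicts, best first, with "score" (0 to 1); they miss things now and then, are a little off and sometimes report something else, mostly with a low value. They report only what shows in the picture. A call takes as long as a camera call.
- r.boxes_of(camera, name): "extent" ([centre column, centre row, width, height] in pixels, round what is visible of it).
- r.trace(camera, name): "pixels" (400x640 bool, what is visible of it) and "extent" ([centre column, centre row, width, height] in pixels, round what is visible of it).
The state is a dict: "clock": time; "q": joint angles; "qvel": joint speeds; "effort": joint torques, N m; "ee_pos": TCP position; "ee_rot": TCP orientation; "force": force on the tool from outside, world axes, zero at the start; "moment": the same for the moment, N m; "width": finger opening in m; "gripper_force": force on a finger pad.
Only numpy, scipy, OpenCV 4.12 (cv2) and the standard library are available. Lean on these libraries where they do the work, as an engineer would, in place of code of your own. Each camera call takes 0.05 s, during which the arm holds its last target. There are 200 camera calls.

## Working session

There is one attempt and no reset: what is moved stays moved. The work goes in short steps, Python scripts to look and compute and a shell command to move; the robot and the scene stay as the last step left them, time stands still between calls to the robot, and variables do not carry over. Pictures are saved under pics/ and viewed, at most 10 in all, crops included, and the job is handed in when it is done.

```bash
mkdir -p pics; ls; python3 - <<'E'
from workcell import r
import cv2,numpy as np
for c in("top","side"):
    im=r.camera(c); cv2.imwrite(f"pics/{c}0.png",im)
    p=r.camera_params(c); R=cv2.Rodrigues(np.array(p["rvec"],float))[0]; print(c,np.round(p["K"],1).tolist(),np.round(-R.T@np.array(p["tvec"]).ravel(),3),np.round(R,2).tolist())
    for n in("wrench","drain_shelf","valve_box","hex","tray","shut_mark","brush","beaker","jar","flask_a"):
        print(n,[(round(d["score"],2),np.round(d["extent"]).tolist()) for d in r.boxes_of(c,n)[:3]])
print(r.state())
E
```

```text
pics
top [[361.1, 0.0, 320.6], [0.0, 361.1, 201.8], [0.0, 0.0, 1.0]] [0.437 0.044 1.181] [[-0.03, -1.0, -0.0], [-1.0, 0.03, -0.08], [0.08, -0.0, -1.0]]
wrench [(0.72, [253.0, 227.0, 34.0, 23.0]), (0.51, [246.0, 263.0, 56.0, 36.0])]
drain_shelf [(0.61, [213.0, 195.0, 97.0, 100.0]), (0.37, [307.0, 147.0, 19.0, 20.0])]
valve_box [(0.92, [349.0, 162.0, 46.0, 62.0])]
hex [(0.53, [346.0, 168.0, 14.0, 15.0]), (0.39, [253.0, 229.0, 27.0, 21.0])]
tray [(0.97, [446.0, 207.0, 45.0, 96.0]), (0.4, [387.0, 147.0, 16.0, 19.0])]
shut_mark [(0.57, [352.0, 161.0, 50.0, 58.0])]
brush [(0.59, [254.0, 227.0, 33.0, 26.0]), (0.55, [245.0, 262.0, 53.0, 37.0])]
beaker [(0.6, [307.0, 150.0, 22.0, 19.0])]
jar [(0.55, [387.0, 148.0, 21.0, 23.0])]
flask_a [(0.88, [217.0, 174.0, 32.0, 26.0]), (0.6, [195.0, 206.0, 30.0, 26.0]), (0.49, [346.0, 167.0, 11.0, 17.0])]
side [[407.4, 0.0, 318.0], [0.0, 407.4, 200.5], [0.0, 0.0, 1.0]] [0.079 0.692 0.834] [[-0.82, -0.58, 0.02], [-0.41, 0.55, -0.72], [0.41, -0.6, -0.69]]
wrench [(0.59, [284.0, 285.0, 42.0, 20.0])]
drain_shelf [(0.92, [218.0, 293.0, 99.0, 112.0]), (0.66, [20
[... 643 characters left out ...]
286.0, 42.0, 23.0])]
{'clock': 1.1, 'q': array([-1.40270785e+00,  9.11005189e-02,  1.23070673e+00,  3.41085943e-06,
        1.81982302e+00, -5.66685395e-02]), 'qvel': array([ 0.00132591, -0.00014951,  0.00130781, -0.00011289, -0.00262222,
       -0.00040616]), 'effort': array([ 1.49951429e-03, -4.46195734e+01, -4.06517780e+01,  7.00605568e-02,
        1.94969476e-02,  1.49709280e-05]), 'ee_pos': array([ 0.13374011, -0.58490852,  0.2226271 ]), 'ee_rot': array([ 9.93692131e-01,  1.12142540e-01,  6.03043955e-07, -1.88703228e-05]), 'force': array([ 0.58961282, -0.06405559, -0.20398647]), 'moment': array([-0.04407626, -0.000297  , -0.00783772]), 'gripper_force': 0.0, 'width': 0.08763189535396693}
```

```bash
cat > h.py <<'E'
from workcell import r
import cv2,numpy as np
def cam(c):
    p=r.camera_params(c); R=cv2.Rodrigues(np.array(p["rvec"],float))[0]
    return np.array(p["K"],float),R,np.array(p["tvec"],float).ravel()
def back(c,uv,z):
    "pixels -> world points on plane z"
    K,R,t=cam(c); uv=np.atleast_2d(uv).astype(float)
    d=np.c_[uv,np.ones(len(uv))]@np.linalg.inv(K).T@R; C=-R.T@t
    return C+d*((z-C[2])/d[:,2])[:,None]
def proj(c,P):
    p=r.camera_params(c)
    return cv2.projectPoints(np.atleast_2d(P).astype(float),np.array(p["rvec"],float),np.array(p["tvec"],float),np.array(p["K"],float),None)[0][:,0]
def crop(c,name,u0,u1,v0,v1,s,lines=()):
    im=r.camera(c); cv2.imwrite(f"pics/full_{name}.png",im)
    o=cv2.resize(im[v0:v1,u0:u1],None,fx=s,fy=s,interpolation=cv2.INTER_CUBIC)
    for L in lines:
        q=((proj(c,L)-[u0,v0]+.5)*s).astype(int); cv2.polylines(o,[q],False,(255,0,255),1)
    cv2.imwrite(f"pics/{name}.png",o); return im
E
python3 - <<'E'
import cv2,numpy as np
a=cv2.imread("pics/top0.png")[100:300,155:485]; b=cv2.imread("pics/side0.png")[110:350,160:460]
cv2.imwrite("pics/a.png",cv2.resize(a,(792,480),interpolation=3)); cv2.imwrite("pics/b.png",cv2.resize(b,(750,600),interpolation=3))
E
```

```text
(no output)
```

View pics/a.png

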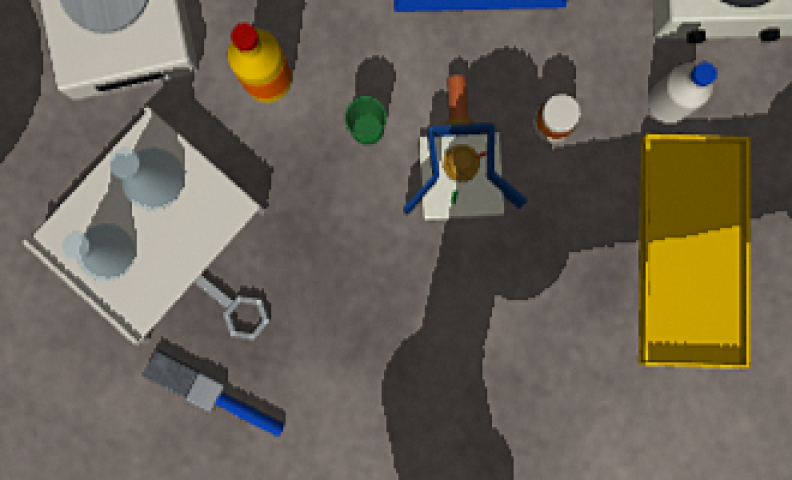

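View pics/b.png

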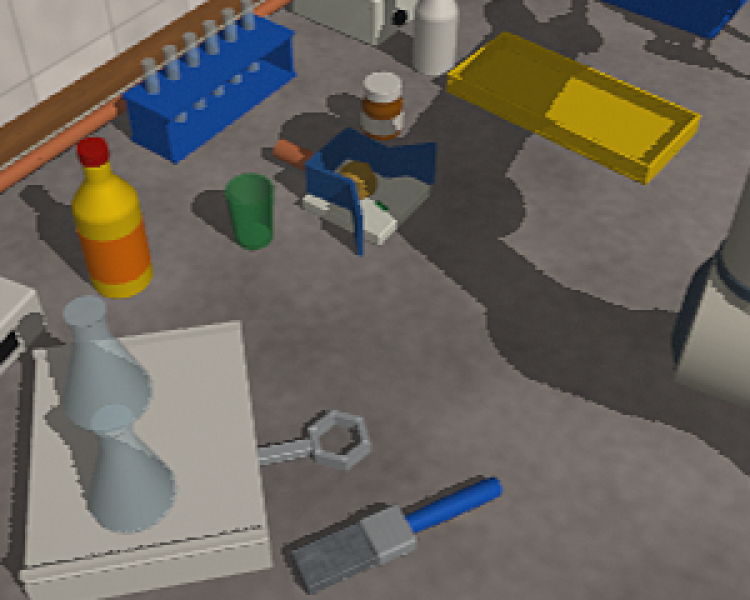

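The top view shows the ring at about full-pixel (257,232), with the handle going up-left under the shelf. The brush lies below it, with its handle tip near (273,279). The valve axis is near (347,167), with the red pointer towards image right, the green mark below and the guard mouth facing the robot. The tray is near (446,204). The side view agrees. Next I fit the models.

```bash
cat > fit.py <<'E'
from h import *
from scipy.optimize import minimize
S=4
def prism(xy,z0,z1): return np.array([[x,y,z] for z in(z0,z1) for x,y in xy])
def bar(x0,x1,w,z0,z1): return prism([(x0,-w),(x1,-w),(x1,w),(x0,w)],z0,z1)
def plate(a,b,w,z0,z1):
    a,b=np.array(a,float),np.array(b,float); d=(b-a)/np.linalg.norm(b-a); n=np.array([-d[1],d[0]])*w/2
    return prism([a+n,b+n,b-n,a-n],z0,z1)
def place(P,x,y,a,z=0):
    c,s=np.cos(a),np.sin(a); return P@np.array([[c,s,0],[-s,c,0],[0,0,1]])+[x,y,z]
def render(c,parts):
    m=np.zeros((400*S,640*S),np.uint8)
    for P in parts:
        q=((proj(c,P)+.5)*S).astype(np.int32); cv2.fillConvexPoly(m,cv2.convexHull(q),255)
    return m
def small(m): return cv2.resize(m,(640,400),interpolation=cv2.INTER_AREA)/255.
def iou(a,b): return np.minimum(a,b).sum()/np.maximum(a,b).sum()
def fit(f,x0,d):
    x0=np.array(x0,float); sim=np.vstack([x0]+[x0+np.eye(len(x0))[i]*d[i] for i in range(len(x0))])
    o=minimize(f,x0,method="Nelder-Mead",options=dict(initial_simplex=sim,maxfev=250,xatol=1e-4,fatol=1e-5)); return o.x,-o.fun
hx=lambda r_,off=0:[(r_*np.cos(t),r_*np.sin(t)) for t in np.pi/6+off+np.arange(6)*np.pi/3]
guard=[plate(a,b,.006,.018,.062) for a,b in [((.042,-.041),(.042,.041)),((.042,.041),(-.02,.036)),((.042,-.041),(-.02,-.036)),((-.02,.036),(-.062,.079)),((-.02,-.036),(-.062,-.079))]]
def wr_mask(c,x,y,a,L,z=0):
    out=render(c,[place(prism(hx(.0312),0,.014),x,y,a,z),place(bar(.025,L,.007,0,.012),x,y,a,z)])
    t,b=[render(c,[place(prism(hx(.0231),h,h),x,y,a,z)]) for h in(.014,0)]
    return small(out*((t&b)==0))
E
cat > m.py <<'E'
from fit import *
ims={c:cv2.imread(f"pics/{c}0.png") for c in("top","side")}
hsv={c:cv2.cvtColor(i,cv2.COLOR_BGR2HSV) for c,i in ims.items()}
def roi(m,e,pad=6):
    o=np.zeros(m.shape); u,v,w,h=e; s=np.s_[int(v-h/2-pad):int(v+h/2+pad),int(u-w/2-pad):int(u+w/2+pad)]; o[s]=m[s]; return o
rng=lambda c,lo,hi:(cv2.inRange(hsv[c],lo,hi)/255.)
for c in ims: r.camera(c)
B={"top":rng("top",(100,110,20),(130,255,255)),"side":rng("side",(100,110,20),(130,255,255))}
B={"top":roi(B["top"],(349,162,50,62),3),"side":roi(B["side"],(301,188,66,50),3)}
for cs in(["top"],["side"],["top","side"]):
    x,s=fit(lambda p:-sum(iou(small(render(c,[place(P,*p) for P in guard])),B[c]) for c in cs)/len(cs),[*back("top",[347,168],.04)[0,:2],0],[.015,.015,.15]); print("valve",cs,x.round(4),round(s,3))
vb=x
M=[r.trace("top","tray"),r.trace("side","tray")]
Y={c:roi(rng(c,(18,120,30),(36,255,255)),e,4) for c,e in(("top",(446,207,45,96)),("side",(390,154,104,64)))}
for cs in(["top"],["top","side"]):
    x,s=fit(lambda p:-sum(iou(small(render(c,[place(bar(-.155,.155,.07,0,.03),*p)])),Y[c]) for c in cs)/len(cs),[*back("top",[446,205],.02)[0,:2],0],[.015,.015,.1]); print("tray",cs,x.round(4),round(s,3))
W={}
for c,e in(("top",(253,227,34,23)),("side",(284,285,42,20))):
    t=max(r.trace(c,"wrench"),key=lambda d:iou(d["pixels"]*1.,roi(np.ones((400,640)),e,0))); W[c]=t["pixels"]*1.; print(c,t["score"],t["extent"],W[c].sum())
    cv2.imwrite(f"pics/w_{c}.png",W[c]*255)
c0=back("top",[257.5,232],.007)[0]
for cs in(["top"],["side"],["top","side"]):
    x,s=fit(lambda p:-sum(iou(wr_mask(c,*p[:3],p[3+(c=="side")]),W[c]) for c in cs)/len(cs),[*c0[:2],.8,.07,.07],[.01,.01,.2,.02,.02]); print("wrench",cs,x.round(4),round(s,3))
red=cv2.inRange(hsv["top"],(0,150,40),(6,255,255))|cv2.inRange(hsv["top"],(170,150,40),(180,255,255)); v,u=np.nonzero(roi(red,(349,162,30,30),0)); print("red",list(zip(u,v)))
p=back("top",np.c_[u,v],.03)[:,:2]-vb[:2]; print("pointer",p.round(3).tolist())
print(r.state()["clock"])
E
python3 m.py
```

```text
valve ['top'] [ 0.6412 -0.0458  0.0213] 0.826
valve ['side'] [ 0.6394 -0.0458  0.0099] 0.88
valve ['top', 'side'] [ 0.6412 -0.0457  0.0225] 0.846
tray ['top'] [ 0.5151 -0.3567 -0.0586] 0.989
tray ['top', 'side'] [ 0.5147 -0.3566 -0.0587] 0.981
top 0.74 [253.8, 226.1, 31.1, 20.4] 210.0
side 0.57 [283.5, 285.8, 42.6, 19.9] 484.0
wrench ['top'] [0.4412 0.2498 0.8757 0.0836 0.0796] 0.816
wrench ['side'] [0.44   0.2501 0.8863 0.0664 0.0768] 0.876
wrench ['top', 'side'] [0.4403 0.2501 0.8626 0.0828 0.0773] 0.832
red [(np.int64(355), np.int64(164)), (np.int64(356), np.int64(164)), (np.int64(354), np.int64(165))]
pointer [[0.01, -0.026], [0.009, -0.03], [0.006, -0.023]]
1.4[ WARN:0@3.634] global loadsave.cpp:1063 imwrite_ Unsupported depth image for selected encoder is fallbacked to CV_8U.
```

```bash
R='[0.83,1,0,0,0,0,0.3]'; python3 -m handwheel '[[[0.2,0.2,0,0,0,0,0.3],[0.35,0.3,0,0,0,0,0.3],[0.5,0.4,0,0,0,0,0.3],[0.62,0.5,0,0,0,0,0.3],[0.7,0.6,0,0,0,0,0.3],[0.75,0.7,0,0,0,0,0.3],[0.8,0.8,0,0,0,0,0.3],[0.82,0.9,0,0,0,0,0.3],[0.83,1,0,0,0,0,0.3],[0.83,1,0,0,0,0,0.3]]]' 30 && python3 -m handwheel '[[[0.05,0.14,0,0,0,0,0.3],[0.1,0.28,0,0,0,0,0.3],[0.15,0.42,0,0,0,0,0.3],[0.2,0.56,0,0,0,0,0.3],[0.25,0.7,0,0,0,0,0.3],[0.29,0.85,0,0,0,0,0.3],[0.29,1,0,0,0,0,0.3],[0.29,1,0,0,0,0,0.3],[0.29,1,0,0,0,0,0.3],[0.29,1,0,0,0,0,0.3]]]' && python3 -m handwheel '[[[0,0.14,0,0,0,0.07,0.4],[0,0.28,0,0,0,0.14,0.4],[0,0.42,0,0,0,0.21,0.4],[0,0.56,0,0,0,0.28,0.4],[0,0.7,0,0,0,0.35,0.4],[0,0.82,-0.1,0,0,0.41,0.4],[0,0.91,-0.2,0,0,0.414,0.4],[0,0.91,-0.3,0,0,0.414,0.4],[0,0.91,-0.35,0,0,0.414,0.4],[0,0.91,-0.35,0,0,0.414,0.4]]]'
python3 -c "
from workcell import r
s=r.state();print(s)"
```

```text
clock: 2.4
ee_pos: [0.3835, -0.2823, 0.2234]
ee_rot: [0.993, 0.114, 0.001, 0.0]
force: [-0.5, -1.0, 0.6]
width: 0.0614
gripper_force: 0.0
clock: 3.4
ee_pos: [0.4699, 0.0137, 0.2226]
ee_rot: [0.994, 0.111, -0.0, 0.0]
force: [-0.1, -0.3, -1.3]
width: 0.0618
gripper_force: 0.0
clock: 4.4
ee_pos: [0.4694, 0.2859, 0.1149]
ee_rot: [0.906, 0.423, -0.002, 0.0]
force: [-0.4, 0.1, 0.3]
width: 0.0527
gripper_force: 0.0
{'clock': 4.4, 'q': array([ 4.85471473e-01, -3.42839216e-02,  1.54875333e+00, -3.92453813e-04,
        1.63204007e+00,  1.18347301e+00]), 'qvel': array([-0.00047581, -0.03092685, -0.06196628,  0.00144073,  0.02683928,
        0.00191623]), 'effort': array([ 4.34126593e-01, -3.89090288e+01, -4.03332567e+01,  7.01941014e-02,
       -3.75398118e-01, -5.03334595e-03]), 'ee_pos': array([0.46939303, 0.28593185, 0.11493693]), 'ee_rot': array([ 9.06282398e-01,  4.22665510e-01, -2.44583823e-03,  3.16247767e-04]), 'force': array([-0.39508928,  0.05593189,  0.34574488]), 'moment': array([-0.00692015, -0.06634633, -0.0166566 ]), 'gripper_force': 0.0, 'width': 0.05268898045126266}
```

```bash
python3 -m handwheel '[[[0,0,-0.1,0,0,0,0.4],[0,0,-0.2,0,0,0,0.4],[0,0,-0.28,0,0,0,0.4],[0,0,-0.34,0,0,0,0.4],[0,0,-0.367,0,0,0,0.4],[0,0,-0.367,0,0,0,0.9],[0,0,-0.367,0,0,0,0.9],[0,0,-0.367,0,0,0,0.9],[0,0,-0.367,0,0,0,0.9],[0,0,-0.367,0,0,0,0.9]]]' 40
```

```text
clock: 5.4
ee_pos: [0.4701, 0.2883, 0.0084]
ee_rot: [0.906, 0.424, 0.001, -0.0]
force: [0.6, -0.7, 1.5]
width: 0.0163
gripper_force: 1.3
```

```bash
python3 -m handwheel '[[[0,0,0,0,0,0,0.95],[0,0,0,0,0,0,0.95],[-0.03,-0.035,0.005,0,0,0,0.95],[-0.07,-0.085,0.005,0,0,0,0.95],[-0.12,-0.145,0.005,0,0,0,0.95],[-0.17,-0.205,0.005,0,0,0,0.95],[-0.21,-0.25,0.005,0,0,0,0.95],[-0.24,-0.29,0.005,0,0,0,0.95],[-0.256,-0.307,0.005,0,0,0,0.95],[-0.256,-0.307,0,0,0,0,0.95]]]' 40; python3 -c "
from h import *
im=crop('top','p1',160,420,120,320,3)
print(r.state()['gripper_force'])"
```

```text
clock: 6.4
ee_pos: [0.3922, 0.1953, 0.0082]
ee_rot: [0.906, 0.424, -0.001, 0.0]
force: [-7.3, -5.1, 14.6]
width: 0.013
gripper_force: 40.0
39.99452590942383
```

View pics/p1.png

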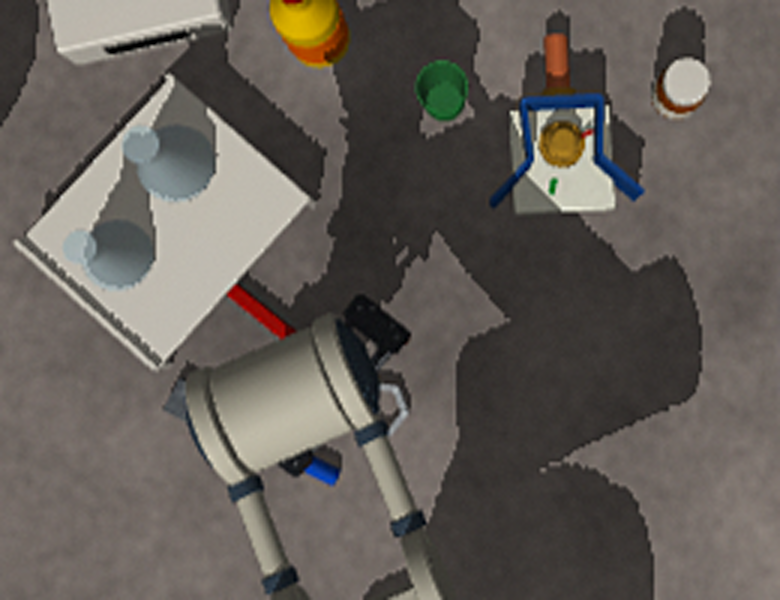

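The wrench is out: the red sleeve shows at about full-pixel (247,223), and the ring is at the gripper's right at (292,255). I regrasp it 84 mm further along, on the sleeve.

```bash
python3 -m handwheel '[[[0,0,0.005,0,0,0,0.5],[0,0,0.01,0,0,0,0.5],[0,0,0.01,0,0,0,0.5],[0.045,0.054,0.01,0,0,0,0.5],[0.09,0.108,0.01,0,0,0,0.5],[0.135,0.162,0.01,0,0,0,0.5],[0.179,0.215,0.01,0,0,0,0.5],[0.179,0.215,0.005,0,0,0,0.95],[0.179,0.215,0.005,0,0,0,0.95],[0.179,0.215,0.005,0,0,0,0.95]]]' 60;  python3 -m handwheel '[[[0,0,0,0,0,0,0.95],[0,0,0,0,0,0,0.95],[0,0,0,0,0,0,0.95],[0,0,0.02,0,0,0,0.95],[-0.06,-0.06,0.04,0,0,0,0.95],[-0.12,-0.12,0.08,0,0,0,0.95],[-0.16,-0.16,0.15,0,0,0,0.95],[-0.16,-0.16,0.25,0,0,0,0.95],[-0.16,-0.16,0.4,0,0,0,0.95],[-0.16,-0.16,0.5,0,0,0,0.95]]]'; python3 -c "
from h import *
im=crop('side','p2',160,460,120,345,2.6)"
```

```text
clock: 7.45
ee_pos: [0.446, 0.2599, 0.0086]
ee_rot: [0.906, 0.424, -0.001, 0.0]
force: [-0.0, 0.6, 0.1]
width: 0.0233
gripper_force: 0.0
clock: 8.45
ee_pos: [0.3989, 0.2126, 0.1624]
ee_rot: [0.906, 0.424, 0.002, -0.0]
force: [1.0, -0.6, -2.1]
width: 0.0154
gripper_force: 60.0
```

View pics/p2.png

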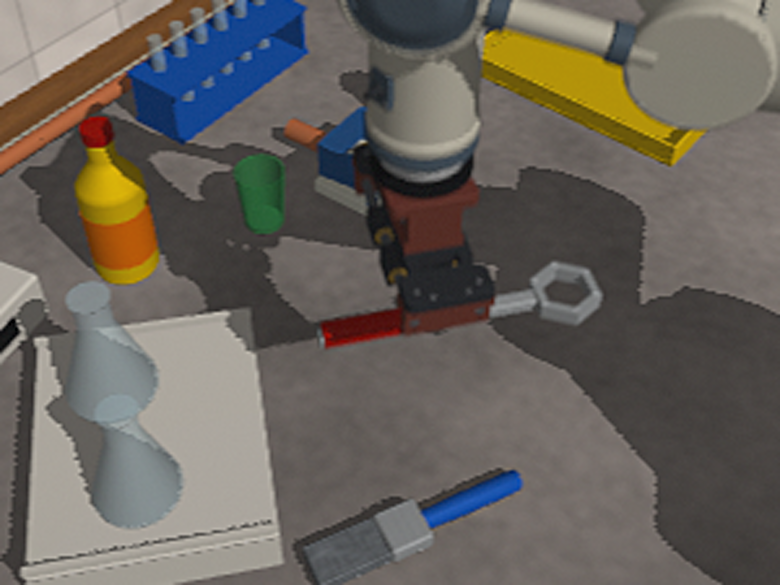

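```bash
python3 -m handwheel '[[[0,-0.03,0.1,0,0,0.09,0.95],[0,-0.08,0.2,0,0,0.18,0.95],[0,-0.14,0.2,0,0,0.27,0.95],[0,-0.2,0.2,0,0,0.36,0.95],[0,-0.27,0.2,0,0,0.45,0.95],[0,-0.34,0.2,0,0,0.54,0.95],[0,-0.41,0.2,0,0,0.63,0.95],[0,-0.48,0.2,0,0,0.72,0.95],[0,-0.55,0.2,0,0,0.81,0.95],[0,-0.6,0.2,0,0,0.9,0.95]]]' && python3 -m handwheel '[[[0.04,-0.03,0,0,0,0.09,0.95],[0.08,-0.06,0,0,0,0.18,0.95],[0.12,-0.1,0,0,0,0.27,0.95],[0.16,-0.14,0,0,0,0.36,0.95],[0.2,-0.17,-0.1,0,0,0.415,0.95],[0.22,-0.17,-0.2,0,0,0.415,0.95],[0.24,-0.17,-0.2,0,0,0.415,0.95],[0.24,-0.17,-0.2,0,0,0.415,0.95],[0.24,-0.17,-0.2,0,0,0.415,0.95],[0.24,-0.17,-0.2,0,0,0.415,0.95]]]'; cat > w.py <<'E'
# measure held wrench: fit ring pose relative to TCP from side camera
from fit import *
import sys
im=crop('side',sys.argv[1],160,460,120,320,2.6)
s=r.state(); T=np.array(s['ee_pos']); q=s['ee_rot']; th=(2*np.arctan2(q[1],q[0]))%(2*np.pi)
print('theta',th,'T',T,'q6',s['q'][5])
L=r.trace('side','wrench'); print([(round(d['score'],2),np.round(d['extent']),d['pixels'].sum()) for d in L[:3]])
rc=T+[-.132*np.cos(th),-.132*np.sin(th),-.001]; g=proj('side',rc)[0]; print('expected',g)
u=np.arange(640);v=np.arange(400); near=np.hypot(u[None]-g[0],v[:,None]-g[1])<26
m=L[0]['pixels']*near
def f(p):
    d,dy,dz=p; P=T+[-d*np.cos(th)-dy*np.sin(th),-d*np.sin(th)+dy*np.cos(th),dz]
    return -iou(wr_mask('side',P[0],P[1],th,.09,P[2])*near,m)
x,sc=fit(f,[.132,0,-.008],[.008,.008,.008]); print('d,dy,dz',x.round(4),round(sc,3))
E
python3 w.py p3
```

```text
clock: 9.5
ee_pos: [0.3984, 0.0314, 0.2185]
ee_rot: [0.411, 0.912, -0.0, -0.0]
force: [0.3, 0.6, -2.7]
width: 0.0155
gripper_force: 60.0
clock: 10.5
ee_pos: [0.4712, -0.0184, 0.1611]
ee_rot: [0.1, 0.995, -0.0, 0.001]
force: [-0.1, 0.0, -3.1]
width: 0.0151
gripper_force: 60.0
theta 2.940916715437678 T [ 0.47116994 -0.01841963  0.16091312] q6 -1.4813685833522103
[(0.81, array([337., 169.,  66.,  50.]), np.int64(501))]
expected [313.02404132 151.20713852]
d,dy,dz [ 0.1366  0.0007 -0.0108] 0.464
```

View pics/p3.png

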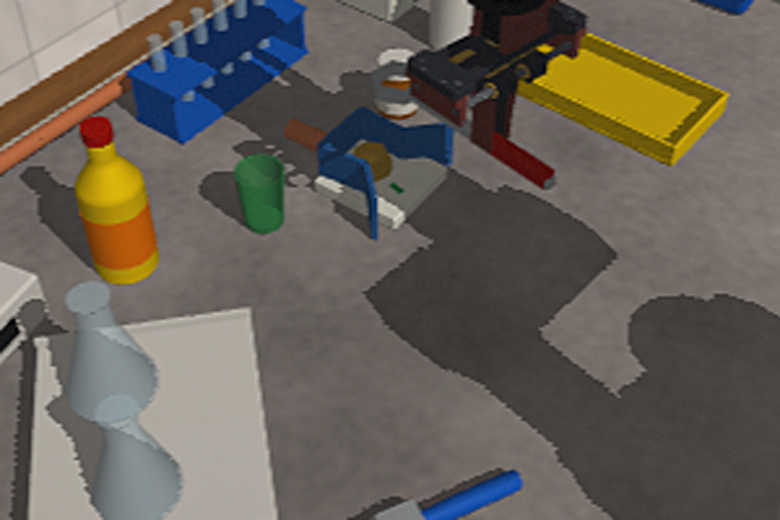

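```bash
python3 -m handwheel '[[[0.06,0,0,0,0,0,0.95],[0.131,-0.002,0,0,0,0,0.95],[0.131,-0.002,-0.08,0,0,0,0.95],[0.131,-0.002,-0.16,0,0,0,0.95],[0.131,-0.002,-0.24,0,0,0,0.95],[0.131,-0.002,-0.3,0,0,0,0.95],[0.131,-0.002,-0.33,0,0,0,0.95],[0.131,-0.002,-0.33,0,0,0,0.95],[0.131,-0.002,-0.33,0,0,0,0.95],[0.131,-0.002,-0.33,0,0,0,0.95]]]'; python3 w.py p4
```

```text
clock: 11.6
ee_pos: [0.5108, -0.0192, 0.0617]
ee_rot: [0.1, 0.995, -0.0, 0.001]
force: [0.9, -0.3, -2.3]
width: 0.015
gripper_force: 60.0
theta 2.9407599625512115 T [ 0.5107848  -0.01918551  0.06159366] q6 -1.4740466706626953
[(0.53, array([322., 189.,  64.,  43.]), np.int64(298))]
expected [301.90846769 173.36569093]
d,dy,dz [ 0.1371  0.0037 -0.0132] 0.29
```

View pics/p4.png

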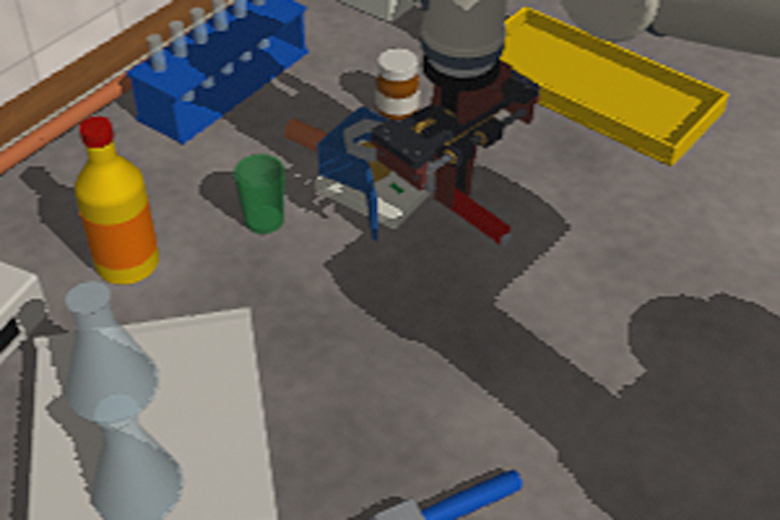

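The ring (crop about (360,132), close to the projected centre) is just above the hexagon inside the guard. I lower it gently.

```bash
python3 -m handwheel '[[[0,0,-0.01,0,0,0,0.95],[0,0,-0.02,0,0,0,0.95],[0,0,-0.03,0,0,0,0.95],[0,0,-0.04,0,0,0,0.95],[0,0,-0.05,0,0,0,0.95],[0,0,-0.06,0,0,0,0.95],[0,0,-0.07,0,0,0,0.95],[0,0,-0.08,0,0,0,0.95],[0,0,-0.085,0,0,0,0.95],[0,0,-0.085,0,0,0,0.95]]]'; python3 -c "
from workcell import r
print(r.state()['moment'])"
```

```text
clock: 12.7
ee_pos: [0.5103, -0.0192, 0.0351]
ee_rot: [0.1, 0.995, -0.0, 0.001]
force: [-1.1, 0.5, 1.3]
width: 0.0155
gripper_force: 60.0
[-0.01723986 -0.1744676  -0.04726633]
```

```bash
cat > arc.py <<'E'
import numpy as np,sys
a0,a1=map(float,sys.argv[1:3]); d=.133
n=int(sys.argv[3]) if len(sys.argv)>3 else 10
for i in range(1,n+1):
    a=a0+(a1-a0)*i/n; print("[%.3f,%.3f,0,0,0,%.3f]"%(d*(np.cos(a)-np.cos(a0))/.3,d*(np.sin(a)-np.sin(a0))/.3,(a-a0)/(np.pi/2)),end=",")
print()
E
python3 arc.py 2.941 2.48
```

```text
[0.005,0.020,0,0,0,-0.029],[0.010,0.040,0,0,0,-0.059],[0.016,0.059,0,0,0,-0.088],[0.024,0.078,0,0,0,-0.117],[0.032,0.097,0,0,0,-0.147],[0.041,0.115,0,0,0,-0.176],[0.050,0.133,0,0,0,-0.205],[0.061,0.151,0,0,0,-0.235],[0.072,0.168,0,0,0,-0.264],[0.085,0.184,0,0,0,-0.293],
```

```bash
python3 -m handwheel '[[[0.005,0.02,-0.005,0,0,-0.029,0.95],[0.01,0.04,-0.005,0,0,-0.059,0.95],[0.016,0.059,-0.005,0,0,-0.088,0.95],[0.024,0.078,-0.005,0,0,-0.117,0.95],[0.032,0.097,-0.005,0,0,-0.147,0.95],[0.041,0.115,-0.005,0,0,-0.176,0.95],[0.05,0.133,-0.005,0,0,-0.205,0.95],[0.061,0.151,-0.005,0,0,-0.235,0.95],[0.072,0.168,-0.005,0,0,-0.264,0.95],[0.085,0.184,-0.005,0,0,-0.293,0.95]]]'; python3 - <<'E'
from h import *
crop('top','p5',300,400,110,210,6); s=r.state();q=s['ee_rot'];print(s['moment'],2*np.arctan2(q[1],q[0]),s['q'][5])
E
```

```text
clock: 13.7
ee_pos: [0.5349, 0.0365, 0.0337]
ee_rot: [0.325, 0.946, -0.0, -0.001]
force: [-6.2, 0.7, 3.3]
width: 0.0153
gripper_force: 60.0
[-0.16252688  0.46750251 -0.12458464] 2.476673829231947 -0.9004807970820911
```

View pics/p5.png

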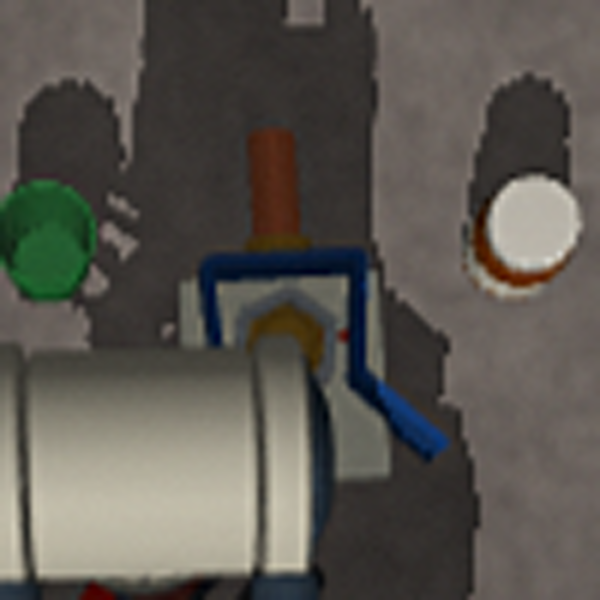

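```bash
cat > ptr.py <<'E'
from h import *
import sys
im=cv2.imread(f"pics/full_{sys.argv[1]}.png"); h=cv2.cvtColor(im,cv2.COLOR_BGR2HSV).astype(int)
m=((h[...,0]<8)|(h[...,0]>170))&(h[...,1]>90)&(h[...,2]>40); v,u=np.nonzero(m); k=(abs(u-349)<22)&(abs(v-168)<22)
p=back("top",np.c_[u[k],v[k]],.03)[:,:2]-[.6408,-.0457]; w=h[v[k],u[k],1]; c=(p*w[:,None]).sum(0)/w.sum()
a=np.arctan2(c[1],c[0])%(2*np.pi); print(len(w),p.round(3).tolist(),'angle',a.round(3),'spindle',round(5.48+.018-a,3))
E
python3 ptr.py p5; python3 arc.py 2.477 2.6 2; python3 - <<'E'
import numpy as np
S=np.array([.6408,-.0457]); d=.1365
for w in(3.70,3.75): print(w,S+d*np.array([np.cos(w),np.sin(w)]),(w-2.477)/(np.pi/2))
E
```

```text
6 [[0.063, 0.011], [0.063, 0.007], [0.007, -0.03], [0.007, -0.033], [0.003, -0.029], [0.003, -0.033]] angle 5.746 spindle -0.248
[-0.016,-0.022,0,0,0,0.039],[-0.031,-0.045,0,0,0,0.078],
3.7 [ 0.52503435 -0.11802263] 0.7785859816055523
3.75 [ 0.52879365 -0.12371812] 0.8104169702239311
```

```bash
sed -i 's/d=.133/d=.1365/' arc.py; python3 arc.py 2.6 3.75 9; python3 -m handwheel '[[[-0.008,-0.011,0,0,0,0.02,0.95],[-0.016,-0.022,0,0,0,0.039,0.95],[-0.031,-0.045,0,0,0,0.078,0.95],[-0.031,-0.045,0.01,0,0,0.078,0.95],[-0.031,-0.045,0.03,0,0,0.078,0.95],[-0.031,-0.045,0.05,0,0,0.078,0.95],[-0.031,-0.045,0.08,0,0,0.078,0.95],[-0.031,-0.045,0.11,0,0,0.078,0.95],[-0.031,-0.045,0.12,0,0,0.078,0.95],[-0.031,-0.045,0.12,0,0,0.078,0.95]]]'
```

```text
[-0.027,-0.052,0,0,0,0.081],[-0.047,-0.106,0,0,0,0.163],[-0.059,-0.163,0,0,0,0.244],[-0.065,-0.221,0,0,0,0.325],[-0.063,-0.279,0,0,0,0.407],[-0.054,-0.336,0,0,0,0.488],[-0.037,-0.392,0,0,0,0.569],[-0.014,-0.445,0,0,0,0.651],[0.017,-0.495,0,0,0,0.732],
clock: 14.75
ee_pos: [0.5267, 0.0226, 0.07]
ee_rot: [0.266, 0.964, 0.0, 0.001]
force: [-0.5, 0.1, -2.7]
width: 0.0153
gripper_force: 60.0
```

```bash
python3 -m handwheel '[[[-0.028,-0.052,0,0,0,0.081,0.95],[-0.05,-0.105,0,0,0,0.163,0.95],[-0.065,-0.16,0,0,0,0.244,0.95],[-0.072,-0.217,0,0,0,0.325,0.95],[-0.07,-0.275,0,0,0,0.407,0.95],[-0.062,-0.332,0,0,0,0.488,0.95],[-0.046,-0.387,0,0,0,0.569,0.95],[-0.023,-0.439,0,0,0,0.651,0.95],[0.007,-0.488,0,0,0,0.732,0.95],[0.007,-0.488,0,0,0,0.732,0.95]]]' && python3 -m handwheel '[[[0,0,-0.02,0,0,0,0.95],[0,0,-0.04,0,0,0,0.95],[0,0,-0.055,0,0,0,0.95],[0,0,-0.065,0,0,0,0.95],[0,0,-0.075,0,0,0,0.95],[0,0,-0.085,0,0,0,0.95],[0,0,-0.095,0,0,0,0.95],[0,0,-0.105,0,0,0,0.95],[0,0,-0.115,0,0,0,0.95],[0,0,-0.115,0,0,0,0.95]]]';  python3 - <<'E'
from h import *
s=r.state();q=s['ee_rot'];print(s['moment'],s['force'],2*np.arctan2(q[1],q[0])%6.2832,s['q'][5])
crop('top','p6',300,400,110,210,6)
E
```

```text
clock: 15.75
ee_pos: [0.5284, -0.1253, 0.0684]
ee_rot: [-0.301, 0.954, -0.0, -0.0]
force: [-0.2, 0.1, -2.2]
width: 0.0154
gripper_force: 60.0
clock: 16.75
ee_pos: [0.529, -0.1232, 0.0341]
ee_rot: [-0.301, 0.954, 0.0, 0.001]
force: [4.4, 2.1, 0.2]
width: 0.0153
gripper_force: 60.0
[ 0.65270846 -1.08329862 -0.03382992] [4.38837035 2.06389566 0.19087046] 3.75307893241133 -2.4748033979603687
```

View pics/p6.png

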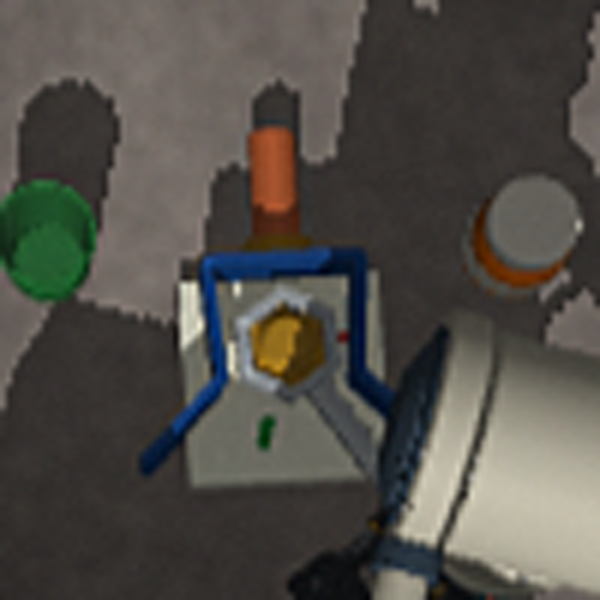

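```bash
sed -i 's/d=.1365/d=.135/' arc.py; python3 arc.py 3.753 3.1; python3 arc.py 3.1 2.46
```

```text
[-0.016,0.025,0,0,0,-0.042],[-0.031,0.050,0,0,0,-0.083],[-0.043,0.077,0,0,0,-0.125],[-0.054,0.104,0,0,0,-0.166],[-0.063,0.132,0,0,0,-0.208],[-0.071,0.160,0,0,0,-0.249],[-0.076,0.189,0,0,0,-0.291],[-0.080,0.218,0,0,0,-0.333],[-0.081,0.248,0,0,0,-0.374],[-0.081,0.277,0,0,0,-0.416],
[0.002,0.029,0,0,0,-0.041],[0.006,0.057,0,0,0,-0.081],[0.012,0.085,0,0,0,-0.122],[0.019,0.113,0,0,0,-0.163],[0.029,0.140,0,0,0,-0.204],[0.040,0.167,0,0,0,-0.244],[0.052,0.193,0,0,0,-0.285],[0.067,0.218,0,0,0,-0.326],[0.083,0.242,0,0,0,-0.367],[0.100,0.265,0,0,0,-0.407],
```

```bash
python3 -m handwheel '[[[-0.015,0.025,-0.003,0,0,-0.042,0.95],[-0.029,0.05,-0.003,0,0,-0.083,0.95],[-0.041,0.077,-0.003,0,0,-0.125,0.95],[-0.051,0.104,-0.003,0,0,-0.166,0.95],[-0.06,0.132,-0.003,0,0,-0.208,0.95],[-0.068,0.16,-0.003,0,0,-0.249,0.95],[-0.073,0.189,-0.003,0,0,-0.291,0.95],[-0.077,0.218,-0.003,0,0,-0.333,0.95],[-0.078,0.248,-0.003,0,0,-0.374,0.95],[-0.078,0.277,-0.003,0,0,-0.416,0.95]]]' && python3 -m handwheel '[[[0.002,0.029,0,0,0,-0.041,0.95],[0.006,0.057,0,0,0,-0.081,0.95],[0.012,0.085,0,0,0,-0.122,0.95],[0.019,0.113,0,0,0,-0.163,0.95],[0.029,0.14,0,0,0,-0.204,0.95],[0.04,0.167,0,0,0,-0.244,0.95],[0.052,0.193,0,0,0,-0.285,0.95],[0.067,0.218,0,0,0,-0.326,0.95],[0.083,0.242,0,0,0,-0.367,0.95],[0.1,0.265,0,0,0,-0.407,0.95]]]';  python3 - <<'E'
from h import *
s=r.state();q=s['ee_rot'];print(s['moment'],2*np.arctan2(q[1],q[0])%6.2832,s['q'][5])
E
```

```text
clock: 17.8
ee_pos: [0.5061, -0.041, 0.0339]
ee_rot: [0.022, 1.0, -0.001, 0.002]
force: [7.0, -1.0, -1.4]
width: 0.0155
gripper_force: 60.0
clock: 18.8
ee_pos: [0.5353, 0.0379, 0.0335]
ee_rot: [0.335, 0.942, -0.001, 0.001]
force: [2.2, -3.2, -0.6]
width: 0.0155
gripper_force: 60.0
[-0.57818137 -0.61575298  0.26213019] 2.4574592888936135 -0.877504308502914
```

```bash
python3 -m handwheel '[[[-0.008,-0.011,0,0,0,0.02,0.95],[-0.016,-0.022,0,0,0,0.039,0.95],[-0.031,-0.045,0,0,0,0.078,0.95],[-0.031,-0.045,0.01,0,0,0.078,0.95],[-0.031,-0.045,0.03,0,0,0.078,0.95],[-0.031,-0.045,0.05,0,0,0.078,0.95],[-0.031,-0.045,0.08,0,0,0.078,0.95],[-0.031,-0.045,0.11,0,0,0.078,0.95],[-0.031,-0.045,0.12,0,0,0.078,0.95],[-0.031,-0.045,0.12,0,0,0.078,0.95]]]'; python3 -m handwheel '[[[-0.026,-0.05,0,0,0,0.08,0.95],[-0.047,-0.1,0,0,0,0.16,0.95],[-0.062,-0.153,0,0,0,0.24,0.95],[-0.069,-0.21,0,0,0,0.32,0.95],[-0.068,-0.267,0,0,0,0.4,0.95],[-0.06,-0.323,0,0,0,0.48,0.95],[-0.046,-0.378,0,0,0,0.56,0.95],[-0.024,-0.429,0,0,0,0.64,0.95],[0,-0.473,0,0,0,0.713,0.95],[0,-0.473,0,0,0,0.713,0.95]]]'; python3 - <<'E'
from h import *
s=r.state();q=s['ee_rot'];print(s['force'],2*np.arctan2(q[1],q[0])%6.2832,s['q'][5])
crop('top','p7',300,400,110,210,6)
E
python3 ptr.py p7
```

```text
clock: 19.8
ee_pos: [0.5259, 0.0254, 0.0706]
ee_rot: [0.276, 0.961, 0.0, 0.001]
force: [0.6, -1.1, -2.6]
width: 0.0151
gripper_force: 60.0
clock: 20.8
ee_pos: [0.5256, -0.1179, 0.0691]
ee_rot: [-0.277, 0.961, -0.0, -0.0]
force: [-0.4, -0.1, -3.3]
width: 0.0153
gripper_force: 60.0
[-0.44102026 -0.06995941 -3.28534218] 3.7021488960718303 -2.414771666876892
2 [[0.064, 0.014], [0.063, 0.007]] angle 0.165 spindle 5.333
```

View pics/p7.png

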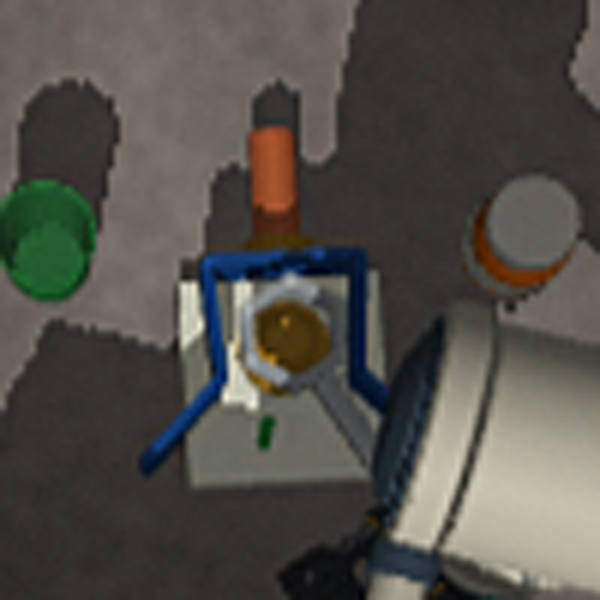

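```bash
python3 -m handwheel '[[[0,0,-0.02,0,0,0,0.95],[0,0,-0.04,0,0,0,0.95],[0,0,-0.055,0,0,0,0.95],[0,0,-0.065,0,0,0,0.95],[0,0,-0.075,0,0,0,0.95],[0,0,-0.085,0,0,0,0.95],[0,0,-0.095,0,0,0,0.95],[0,0,-0.105,0,0,0,0.95],[0,0,-0.115,0,0,0,0.95],[0,0,-0.117,0,0,0,0.95]]]';  python3 -c "
from workcell import r
s=r.state();print(s['force'],s['moment'])"; python3 arc.py 3.702 3.1; python3 arc.py 3.1 2.64
```

```text
clock: 21.85
ee_pos: [0.5256, -0.1166, 0.0342]
ee_rot: [-0.277, 0.961, 0.0, 0.0]
force: [0.2, -0.2, -2.2]
width: 0.0155
gripper_force: 60.0
[ 0.23942497 -0.19516484 -2.23756672] [ 0.0443509  -0.24456471 -0.06285821]
[-0.014,0.023,0,0,0,-0.038],[-0.026,0.048,0,0,0,-0.077],[-0.037,0.072,0,0,0,-0.115],[-0.046,0.098,0,0,0,-0.153],[-0.054,0.124,0,0,0,-0.192],[-0.060,0.150,0,0,0,-0.230],[-0.064,0.177,0,0,0,-0.268],[-0.067,0.204,0,0,0,-0.307],[-0.069,0.231,0,0,0,-0.345],[-0.068,0.258,0,0,0,-0.383],
[0.001,0.021,0,0,0,-0.029],[0.004,0.041,0,0,0,-0.059],[0.007,0.062,0,0,0,-0.088],[0.011,0.082,0,0,0,-0.117],[0.016,0.102,0,0,0,-0.146],[0.022,0.122,0,0,0,-0.176],[0.029,0.141,0,0,0,-0.205],[0.037,0.160,0,0,0,-0.234],[0.046,0.179,0,0,0,-0.264],[0.055,0.198,0,0,0,-0.293],
```

Perfectly free seat. Now the last stroke.

```bash
python3 -m handwheel '[[[-0.014,0.023,-0.003,0,0,-0.038,0.95],[-0.026,0.048,-0.003,0,0,-0.077,0.95],[-0.037,0.072,-0.003,0,0,-0.115,0.95],[-0.046,0.098,-0.003,0,0,-0.153,0.95],[-0.054,0.124,-0.003,0,0,-0.192,0.95],[-0.06,0.15,-0.003,0,0,-0.23,0.95],[-0.064,0.177,-0.003,0,0,-0.268,0.95],[-0.067,0.204,-0.003,0,0,-0.307,0.95],[-0.069,0.231,-0.003,0,0,-0.345,0.95],[-0.068,0.258,-0.003,0,0,-0.383,0.95]]]' && python3 -m handwheel '[[[0.001,0.021,0,0,0,-0.029,0.95],[0.004,0.041,0,0,0,-0.059,0.95],[0.007,0.062,0,0,0,-0.088,0.95],[0.011,0.082,0,0,0,-0.117,0.95],[0.016,0.102,0,0,0,-0.146,0.95],[0.022,0.122,0,0,0,-0.176,0.95],[0.029,0.141,0,0,0,-0.205,0.95],[0.037,0.16,0,0,0,-0.234,0.95],[0.046,0.179,0,0,0,-0.264,0.95],[0.055,0.198,0,0,0,-0.293,0.95]]]'; python3 -c "
from h import *
s=r.state();q=s['ee_rot'];print(s['moment'],2*np.arctan2(q[1],q[0]))"; python3 arc.py 2.64 2.52 4
```

```text
clock: 22.85
ee_pos: [0.5062, -0.0398, 0.0344]
ee_rot: [0.022, 1.0, -0.001, 0.002]
force: [3.7, -3.1, -2.9]
width: 0.0152
gripper_force: 60.0
clock: 23.85
ee_pos: [0.5227, 0.019, 0.0342]
ee_rot: [0.249, 0.968, -0.001, 0.001]
force: [3.6, -5.7, -2.5]
width: 0.0148
gripper_force: 60.0
[-0.87063924 -0.62062257 -0.03445105] 2.6379563316448924
[0.007,0.012,0,0,0,-0.019],[0.014,0.023,0,0,0,-0.038],[0.021,0.035,0,0,0,-0.057],[0.029,0.046,0,0,0,-0.076],
```

```bash
python3 -m handwheel '[[[0.003,0.006,0,0,0,-0.01,0.95],[0.007,0.012,0,0,0,-0.019,0.95],[0.011,0.018,0,0,0,-0.028,0.95],[0.014,0.023,0,0,0,-0.038,0.95],[0.014,0.023,0,0,0,-0.038,0.95],[0.014,0.023,0,0,0,-0.038,0.95],[0.014,0.023,0,0,0,-0.038,0.95],[0.014,0.023,0,0,0,-0.038,0.95],[0.014,0.023,0,0,0,-0.038,0.95],[0.014,0.023,0,0,0,-0.038,0.95]]]'; python3 -c "
from h import *
s=r.state();q=s['ee_rot'];print(s['moment'],2*np.arctan2(q[1],q[0]))"
```

```text
clock: 24.85
ee_pos: [0.5267, 0.0257, 0.0341]
ee_rot: [0.277, 0.961, -0.001, 0.001]
force: [3.3, -4.8, -2.7]
width: 0.015
gripper_force: 60.0
[-0.69781591 -0.45207781 -0.06060262] 2.5801489456203464
```

```bash
python3 -m handwheel '[[[0.004,0.006,0,0,0,-0.01,0.95],[0.008,0.012,0,0,0,-0.019,0.95],[0.012,0.018,0,0,0,-0.028,0.95],[0.016,0.023,0,0,0,-0.038,0.95],[0.02,0.029,0,0,0,-0.047,0.95],[0.024,0.034,0,0,0,-0.057,0.95],[0.024,0.034,0,0,0,-0.057,0.95],[0.024,0.034,0,0,0,-0.057,0.95],[0.024,0.034,0,0,0,-0.057,0.95],[0.024,0.034,0,0,0,-0.057,0.95]]]'; python3 -c "
from h import *
s=r.state();q=s['ee_rot'];print(s['moment'],2*np.arctan2(q[1],q[0]))
crop('top','p8',300,400,110,210,6)"
```

```text
clock: 25.85
ee_pos: [0.5333, 0.0353, 0.0339]
ee_rot: [0.32, 0.947, -0.002, 0.001]
force: [1.1, -6.8, -2.4]
width: 0.0153
gripper_force: 60.0
[-1.1455818  -0.11825287  0.05666317] 2.490432842920496
```

View pics/p8.png

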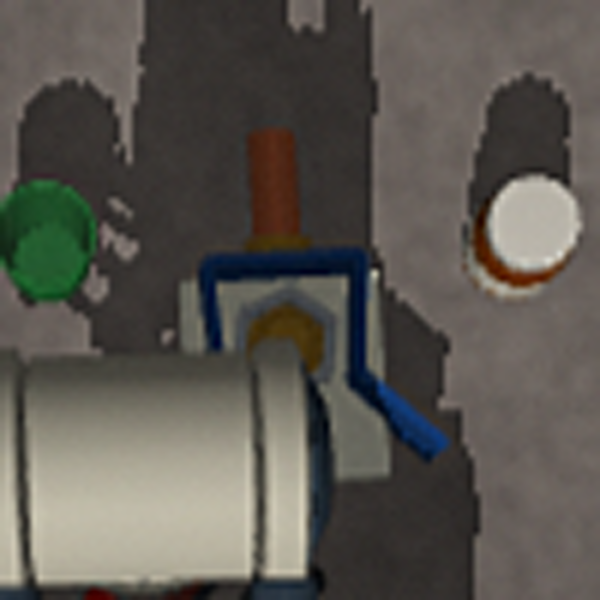

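```bash
python3 -m handwheel '[[[0.004,0.005,0,0,0,-0.009,0.95],[0.009,0.011,0,0,0,-0.018,0.95],[0.014,0.016,0,0,0,-0.027,0.95],[0.019,0.022,0,0,0,-0.036,0.95],[0.024,0.027,0,0,0,-0.045,0.95],[0.024,0.027,0,0,0,-0.045,0.95],[0.024,0.027,0,0,0,-0.045,0.95],[0.024,0.027,0,0,0,-0.045,0.95],[0.024,0.027,0,0,0,-0.045,0.95],[0.024,0.027,0,0,0,-0.045,0.95]]]'; python3 -c "
from h import *
s=r.state();q=s['ee_rot'];print(s['moment'],2*np.arctan2(q[1],q[0]))"
```

```text
clock: 26.9
ee_pos: [0.5398, 0.0433, 0.0336]
ee_rot: [0.353, 0.936, -0.002, 0.0]
force: [-1.5, -6.8, -2.3]
width: 0.0157
gripper_force: 60.0
[-1.16755441  0.21956709 -0.12401278] 2.419366622192473
```

```bash
python3 -m handwheel '[[[-0.012,-0.013,0,0,0,0.025,0.95],[-0.024,-0.026,0,0,0,0.05,0.95],[-0.045,-0.052,0,0,0,0.1,0.95],[-0.045,-0.052,0.01,0,0,0.1,0.95],[-0.045,-0.052,0.03,0,0,0.1,0.95],[-0.045,-0.052,0.05,0,0,0.1,0.95],[-0.045,-0.052,0.08,0,0,0.1,0.95],[-0.045,-0.052,0.11,0,0,0.1,0.95],[-0.045,-0.052,0.12,0,0,0.1,0.95],[-0.045,-0.052,0.12,0,0,0.1,0.95]]]'; python3 -m handwheel '[[[-0.026,-0.05,0,0,0,0.08,0.95],[-0.047,-0.1,0.03,0,0,0.16,0.95],[-0.062,-0.153,0.06,0,0,0.24,0.95],[-0.069,-0.21,0.06,0,0,0.32,0.95],[-0.068,-0.267,0.06,0,0,0.4,0.95],[-0.06,-0.323,0.06,0,0,0.48,0.95],[-0.06,-0.378,0.06,0,0,0.56,0.95],[-0.06,-0.429,0.06,0,0,0.64,0.95],[-0.06,-0.473,0.06,0,0,0.713,0.95],[-0.06,-0.473,0.06,0,0,0.713,0.95]]]'; python3 - <<'E'
from h import *
s=r.state();q=s['ee_rot'];print(s['force'],2*np.arctan2(q[1],q[0])%6.2832,s['q'][5])
im=crop('top','p9',300,400,110,210,4); crop('side','p9s',270,350,140,220,5)
cv2.imwrite('pics/p9b.png',np.hstack([cv2.imread('pics/p9.png'),cv2.imread('pics/p9s.png')]))
E
python3 ptr.py p9
```

```text
clock: 27.9
ee_pos: [0.5282, 0.0271, 0.0691]
ee_rot: [0.279, 0.96, -0.002, 0.002]
force: [7.7, -8.1, -10.5]
width: 0.0156
gripper_force: 60.0
clock: 28.9
ee_pos: [0.5096, -0.1134, 0.089]
ee_rot: [-0.274, 0.962, -0.001, 0.001]
force: [-1.4, 0.8, 2.0]
width: 0.0153
gripper_force: 60.0
[-1.40475494  0.77947624  1.97594906] 3.6971178359094177 -2.4105856226560243
3 [[0.064, 0.014], [0.063, 0.011], [-0.025, -0.003]] angle 0.21 spindle 5.288
```

View pics/p9b.png

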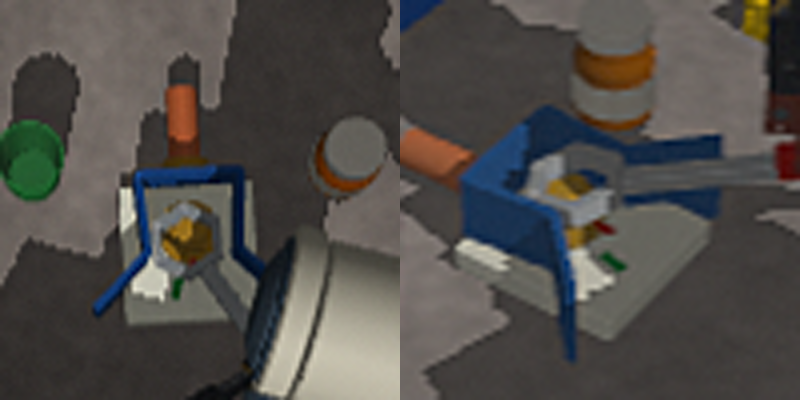

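The top half shows the ring round the hexagon with the green mark at full-pixel (344,182). In the side half, the pointer is near (311,185), short of the mark at (312,192), and the ring end droops and still hangs on the hexagon's top. I compute angle and tilt numerically; I've used up my pictures (11, one over the 10 allowed).

```bash
cat > st.py <<'E'
from fit import *
import sys
n=sys.argv[1]; cams=sys.argv[2:] or ['side']
S_=np.array([.6408,-.0457])
for c in cams:
    im=cv2.imread(f"pics/full_{n}{'s' if c=='side' else ''}.png"); h=cv2.cvtColor(im,cv2.COLOR_BGR2HSV).astype(int)
    g=proj(c,[*S_,.03])[0]
    u,v=np.meshgrid(range(640),range(400)); near=np.hypot(u-g[0],v-g[1])<22
    red=near&((h[...,0]<7)|(h[...,0]>172))&(h[...,1]>110)&(h[...,2]>30); gr=near&(abs(h[...,0]-65)<18)&(h[...,1]>110)
    for nm,m,z in(('red',red,.032),('green',gr,.019)):
        vv,uu=np.nonzero(m); p=back(c,np.c_[uu,vv],z)[:,:2]-S_ if len(uu) else np.zeros((0,2))
        k=np.hypot(*p.T)<.06; p=p[k]; 
        if len(p): cc=p.mean(0); print(c,nm,len(p),(uu[k].mean(),vv[k].mean()),'r',np.hypot(*cc).round(3),'ang',(np.arctan2(cc[1],cc[0])%6.2832).round(3))
E
python3 st.py p9 side top
python3 - <<'E'
from fit import *
S=[.6408,-.0457]
for a in(2.9,3.1,3.3,3.5,3.7): print(a,[proj('side',[S[0]+q*np.cos(a),S[1]+q*np.sin(a),z])[0].round(1).tolist() for z in(.028,.034) for q in(.02,.035)])
# ring height: fit z & tilt of wrench in side view
s=r.state();T=np.array(s['ee_pos']);q=s['ee_rot'];th=2*np.arctan2(q[1],q[0])
L=r.trace('side','wrench')[0]; m=L['pixels']*1.; print(L['score'],L['extent'],m.sum())
def mask(d,yaw,pitch,dz):
    c,s_=np.cos(pitch),np.sin(pitch)
    def tr(P):  # P in wrench frame; pivot at (d,0,.008)
        P=P-[d,0,.0085]; P=np.c_[P[:,0]*c+P[:,2]*s_,P[:,1],-P[:,0]*s_+P[:,2]*c]; return place(P,0,0,th+yaw)+T+[0,0,dz]
    o=render('side',[tr(prism(hx(.0312),0,.014)),tr(bar(.025,.118,.007,0,.012))])
    t,b=[render('side',[tr(prism(hx(.0231),z,z))]) for z in(.014,0)]
    return small(o*((t&b)==0))
u=np.arange(640)[None]*np.ones((400,1)); near=u<325
o,sc=fit(lambda p:-iou(mask(.135,p[0],p[1],0)*near,m*near),[0,-.05],[.1,.1]); print('yaw off,pitch',o.round(3),round(sc,3))
for z in(-.3,-.2,-.1,0,.1): print(z,iou(mask(.135,0,z,0)*near,m*near).round(3))
E
```

```text
side red 4 (np.float64(311.0), np.float64(185.5)) r 0.035 ang 3.095
side green 7 (np.float64(312.14285714285717), np.float64(191.85714285714286)) r 0.047 ang 2.914
top red 1 (np.float64(348.0), np.float64(175.0)) r 0.026 ang 3.239
top green 9 (np.float64(343.77777777777777), np.float64(181.77777777777777)) r 0.047 ang 2.906
2.9 [[306.1, 185.0], [309.3, 187.6], [306.1, 183.5], [309.3, 186.0]]
3.1 [[307.0, 184.3], [311.0, 186.4], [307.0, 182.8], [311.0, 184.9]]
3.3 [[307.8, 183.6], [312.2, 185.1], [307.8, 182.1], [312.2, 183.6]]
3.5 [[308.2, 182.8], [313.1, 183.7], [308.2, 181.3], [313.1, 182.2]]
3.7 [[308.5, 181.9], [313.4, 182.2], [308.5, 180.4], [313.5, 180.7]]Traceback (most recent call last):
  File "<stdin>", line 6, in <module>
IndexError: list index out of range
```

```bash
python3 - <<'E'
from fit import *
s=r.state();T=np.array(s['ee_pos']);q=s['ee_rot'];th=2*np.arctan2(q[1],q[0])
e=np.array([np.cos(th),np.sin(th),0])
for yaw in(-.1,0,.1):
  for pit in(0,.1,.2,.3):
    e=np.array([np.cos(th+yaw)*np.cos(pit),np.sin(th+yaw)*np.cos(pit),np.sin(pit)])
    rc=T-.135*e; print(yaw,pit,'ring',proj('side',rc)[0].round(1),proj('top',rc)[0].round(1),'sleeve',proj('side',T-.017*e)[0].round(1),'z',rc[2].round(3))
h=cv2.cvtColor(cv2.imread('pics/full_p9.png'),cv2.COLOR_BGR2HSV).astype(int)
for c in('side','top'):
    for d in r.trace(c,'wrench')[:3]+r.trace(c,'wrench_mid')[:2]: print(c,d['score'],d['extent'])
E
```

```text
-0.1 0 ring [306. 166.] [350.7 167.2] sleeve [346.3 170.8] z 0.088
-0.1 0.1 ring [306.2 169.6] [350.4 168.1] sleeve [346.3 171.3] z 0.075
-0.1 0.2 ring [306.9 173.2] [350.4 169.5] sleeve [346.4 171.7] z 0.062
-0.1 0.3 ring [308.  176.7] [350.6 171.1] sleeve [346.5 172.2] z 0.048
0 0 ring [305.4 168.9] [346.9 169.4] sleeve [346.3 171.2] z 0.088
0 0.1 ring [305.6 172.5] [346.7 170.3] sleeve [346.3 171.6] z 0.075
0 0.2 ring [306.3 176.1] [346.8 171.6] sleeve [346.3 172.1] z 0.062
0 0.3 ring [307.4 179.5] [347.1 173.1] sleeve [346.4 172.6] z 0.048
0.1 0 ring [305.2 171.9] [343.4 172. ] sleeve [346.3 171.6] z 0.088
0.1 0.1 ring [305.4 175.5] [343.2 172.8] sleeve [346.3 172. ] z 0.075
0.1 0.2 ring [306.1 179. ] [343.4 174. ] sleeve [346.3 172.5] z 0.062
0.1 0.3 ring [307.3 182.4] [343.8 175.5] sleeve [346.4 172.9] z 0.048
side 0.68 [336.0, 176.5, 81.3, 20.6]
side 0.53 [212.2, 295.2, 35.3, 49.4]
top 0.88 [365.3, 190.9, 52.8, 61.3]
top 0.78 [363.0, 199.7, 44.3, 50.7]
```

```bash
python3 -m handwheel '[[[0,0,0.03,0,0,0,0.95],[0,0,0.06,0,0,0,0.95],[0,0,0.1,0,0,0,0.95],[-0.015,0.04,0.1,0,0,-0.07,0.95],[-0.025,0.09,0.1,0,0,-0.15,0.95],[-0.025,0.14,0.1,0,0,-0.23,0.95],[-0.02,0.19,0.1,0,0,-0.3,0.95],[-0.012,0.213,0.1,0,0,-0.335,0.95],[-0.012,0.213,0.1,0,0,-0.335,0.95],[-0.012,0.213,0.1,0,0,-0.335,0.95]]]'; cat > lev.py <<'E'
# fit yaw offset, pitch of the held wrench from red sleeve end + ring, side+top traces
from fit import *
from scipy.spatial.transform import Rotation as Ro
import sys
crop('side',sys.argv[1]+'s',270,350,140,220,5); crop('top',sys.argv[1],300,400,110,210,4)
s=r.state();T=np.array(s['ee_pos']);R0=Ro.from_quat(s['ee_rot']).as_matrix()
th=np.arctan2(R0[1,0],R0[0,0]); til=np.arcsin(R0[2,0]); print('th',th%6.2832,'tool x rise',til,'T',T)
M={}
for c in('side','top'):
    g=proj(c,T-.09*R0[:,0])[0]
    L=[d for d in r.trace(c,'wrench') if np.hypot(d['extent'][0]-g[0],d['extent'][1]-g[1])<60]
    if L: M[c]=L[0]['pixels']*1.; print(c,L[0]['score'],L[0]['extent'],M[c].sum())
# only pixels nearer the ring than ~ the gripper edge
U,V=np.meshgrid(range(640),range(400)); near={}
for c in M:
    a=proj(c,T-.135*R0[:,0])[0]; near[c]=np.hypot(U-a[0],V-a[1])<18
def mask(c,d,yaw,pitch):
    B=Ro.from_euler('ZY',[th+yaw,-pitch]).as_matrix()   # pitch>0: handle up, ring down
    tr=lambda P:(P-[d,0,.0085])@B.T+T
    o=render(c,[tr(prism(hx(.0312),0,.014)),tr(bar(.025,.118,.007,0,.012))])
    t,b=[render(c,[tr(prism(hx(.0231),z,z))]) for z in(.014,0)]
    return small(o*((t&b)==0))
for cs in [[c] for c in M]+[list(M)]:
    o,sc=min((fit(lambda p:-sum(iou(mask(c,.135,*p)*near[c],M[c]*near[c]) for c in cs)/len(cs),[0,p0],[.06,.06]) for p0 in(0,.15)),key=lambda t:-t[1]); print(cs,'yaw off,pitch',o.round(3),round(sc,3))
E
python3 lev.py q1; python3 st.py q1 side top
```

```text
clock: 30.25
ee_pos: [0.505, -0.0483, 0.118]
ee_rot: [-0.016, 1.0, -0.0, -0.0]
force: [0.0, -0.6, -2.2]
width: 0.0153
gripper_force: 60.0
th 3.172410061953422 tool x rise 0.00026888012853014534 T [ 0.50502604 -0.04863968  0.11777769]
side 0.71 [328.3, 175.6, 77.8, 29.4] 519.0
top 0.7 [349.8, 192.8, 23.4, 76.6] 213.0
['side'] yaw off,pitch [0.045 0.207] 0.802
['top'] yaw off,pitch [0.009 0.119] 0.483
['side', 'top'] yaw off,pitch [0.018 0.213] 0.552
side red 4 (np.float64(311.0), np.float64(185.5)) r 0.035 ang 3.095
side green 8 (np.float64(312.0), np.float64(191.875)) r 0.047 ang 2.906
```

```bash
python3 -m handwheel '[[[0,0,0,0.001,-0.03,0,0.95],[0,0,0,0.002,-0.06,0,0.95],[0,0,0,0.003,-0.1,0,0.95],[0,0,0,0.004,-0.13,0,0.95],[0,0,-0.03,0.004,-0.13,0,0.95],[0,0,-0.06,0.004,-0.13,0,0.95],[0,0,-0.1,0.004,-0.13,0,0.95],[0,0,-0.13,0.004,-0.13,0,0.95],[0,0,-0.15,0.004,-0.13,0,0.95],[0,0,-0.15,0.004,-0.13,0,0.95]]]'; python3 lev.py q2
```

```text
clock: 31.45
ee_pos: [0.5044, -0.048, 0.0708]
ee_rot: [-0.015, 0.995, 0.002, 0.1]
force: [0.6, -0.6, -2.3]
width: 0.0154
gripper_force: 60.0
th 3.171733427629709 tool x rise -0.20398750795753326 T [ 0.50525412 -0.04817077  0.07255914]
side 0.75 [326.6, 182.8, 75.0, 38.3] 573.0
top 0.56 [350.8, 176.4, 19.1, 46.3] 220.0
['side'] yaw off,pitch [0.049 0.006] 0.897
['top'] yaw off,pitch [ 0.018 -0.173] 0.574
['side', 'top'] yaw off,pitch [0.021 0.019] 0.626
```

```bash
python3 -m handwheel '[[[0.002,-0.005,0,0,0,-0.022,0.95],[0.002,-0.005,-0.02,0,0,-0.022,0.95],[0.002,-0.005,-0.04,0,0,-0.022,0.95],[0.002,-0.005,-0.055,0,0,-0.022,0.95],[0.002,-0.005,-0.07,0,0,-0.022,0.95],[0.002,-0.005,-0.085,0,0,-0.022,0.95],[0.002,-0.005,-0.1,0,0,-0.022,0.95],[0.002,-0.005,-0.11,0,0,-0.022,0.95],[0.002,-0.005,-0.118,0,0,-0.022,0.95],[0.002,-0.005,-0.118,0,0,-0.022,0.95]]]'; python3 lev.py q3
```

```text
clock: 32.65
ee_pos: [0.5054, -0.0499, 0.0371]
ee_rot: [0.002, 0.995, -0.0, 0.102]
force: [-5.3, 1.2, 2.7]
width: 0.0153
gripper_force: 60.0
th 3.137087425288121 tool x rise -0.2036410202074951 T [ 0.50544045 -0.04989188  0.03726765]
side 0.57 [324.4, 189.1, 70.5, 44.8] 403.0
top 0.85 [352.9, 177.8, 15.7, 41.8] 207.0
['side'] yaw off,pitch [ 0.085 -0.218] 0.771
['top'] yaw off,pitch [ 0.013 -0.2  ] 0.408
['side', 'top'] yaw off,pitch [ 0.036 -0.175] 0.55
```

```bash
cat > pv.py <<'E'
exec(open('lev.py').read().split('for cs in')[0])
for p in(-.25,-.2,-.15,-.1,-.05,0,.05): print(p,[ (round(-fit(lambda y:-iou(mask(c,.135,y[0],p)*near[c],M[c]*near[c]),[0.03],[.04])[1],3)*-1) for c in M])
g=near['side']; a=M['side']*g; v,u=np.nonzero(a); print('obs bbox',u.min(),u.max(),v.min(),v.max())
for p in(-.2,0):
    v,u=np.nonzero((mask('side',.135,.03,p)*g)>.5); print(p,u.min(),u.max(),v.min(),v.max())
E
python3 pv.py q4
```

```text
th 3.1371178717288184 tool x rise -0.20363890166773202 T [ 0.50544068 -0.04987824  0.03731465]
side 0.78 [324.9, 188.2, 73.2, 48.6] 495.0
top 0.59 [350.6, 179.6, 18.3, 43.7] 293.0
-0.25 [np.float64(0.841), np.float64(0.426)]
-0.2 [np.float64(0.819), np.float64(0.439)]
-0.15 [np.float64(0.71), np.float64(0.428)]
-0.1 [np.float64(0.58), np.float64(0.408)]
-0.05 [np.float64(0.45), np.float64(0.392)]
0 [np.float64(0.353), np.float64(0.355)]
0.05 [np.float64(0.297), np.float64(0.336)]
obs bbox 290 318 165 185
-0.2 292 319 164 185
0 292 316 172 187
```

```bash
python3 -m handwheel '[[[0,0,0.03,0,0,0,0.95],[0,0,0.07,0,0,0,0.95],[0,0,0.1,0,0,0,0.95],[-0.03,0,0.11,0,0.04,0,0.95],[-0.06,0,0.11,0,0.08,0,0.95],[-0.08,0,0.11,0,0.13,0,0.95],[-0.08,0,0.11,0,0.13,0,0.95],[-0.08,0,0.11,0,0.13,0,0.95],[-0.08,0,0.11,0,0.13,0,0.95],[-0.08,0,0.11,0,0.13,0,0.95]]]'; cat > dfit.py <<'E'
src=open('lev.py').read().split('for cs in')[0]; exec(src)
near={c:np.hypot(U-proj(c,T-.135*R0[:,0])[0][0],V-proj(c,T-.135*R0[:,0])[0][1])<24 for c in M}
for d0 in(.128,.14):
    o,sc=fit(lambda p:-iou(mask('side',*p)*near['side'],M['side']*near['side']),[d0,0.03,0],[.006,.05,.05]); 
    print('d,yaw,pitch',o.round(3),round(sc,3),'ring',(T-o[0]*np.array([np.cos(th+o[1])*np.cos(o[2]),np.sin(th+o[1])*np.cos(o[2]),np.sin(o[2])])).round(4))
E
python3 dfit.py q5; python3 st.py q5 side top
```

```text
clock: 34.05
ee_pos: [0.4825, -0.0499, 0.0712]
ee_rot: [0.002, 1.0, -0.001, 0.002]
force: [2.4, -0.6, 1.9]
width: 0.0152
gripper_force: 60.0
th 3.137083844832362 tool x rise -0.002305818362055507 T [ 0.48208872 -0.04981223  0.0708061 ]
side 0.95 [332.4, 184.9, 74.1, 39.1] 450.0
d,yaw,pitch [ 0.136  0.062 -0.054] 0.721 ring [ 0.6176 -0.042   0.0781]
d,yaw,pitch [ 0.147 -0.031  0.039] 0.744 ring [ 0.6286 -0.055   0.065 ]
side red 4 (np.float64(311.0), np.float64(185.5)) r 0.035 ang 3.095
side green 7 (np.float64(312.14285714285717), np.float64(191.85714285714286)) r 0.047 ang 2.914
top red 2 (np.float64(348.0), np.float64(175.5)) r 0.027 ang 3.232
top green 8 (np.float64(343.75), np.float64(181.5)) r 0.046 ang 2.9
```

```bash
python3 -m handwheel '[[[0,0,0.03,0,0,0,0.95],[0,0,0.07,0,0,0,0.95],[0,0,0.12,0,0,0,0.95],[0,0,0.16,0,0,0,0.95],[0,0,0.16,0,0,0,0.95],[0,0,0.16,0,0,0,0.95],[0,0,0.16,0,0,0,0.95],[0,0,0.16,0,0,0,0.95],[0,0,0.16,0,0,0,0.95],[0,0,0.16,0,0,0,0.95]]]'; python3 dfit.py q6; python3 st.py q6 side top
```

```text
clock: 35.25
ee_pos: [0.4816, -0.0497, 0.1178]
ee_rot: [0.002, 1.0, -0.0, -0.0]
force: [-0.1, 0.3, -1.8]
width: 0.0152
gripper_force: 60.0
th 3.1371206393370574 tool x rise 0.00017468909582013124 T [ 0.48167097 -0.04969988  0.11806846]
side 0.64 [333.4, 173.4, 73.0, 37.8] 611.0
top 0.54 [352.4, 199.8, 25.1, 77.7] 250.0
d,yaw,pitch [0.141 0.025 0.035] 0.885 ring [ 0.6224 -0.0468  0.1132]
d,yaw,pitch [0.143 0.003 0.058] 0.885 ring [ 0.6247 -0.0498  0.1098]
side red 5 (np.float64(310.8), np.float64(185.6)) r 0.035 ang 3.075
side green 8 (np.float64(312.0), np.float64(191.875)) r 0.047 ang 2.906
top red 2 (np.float64(348.0), np.float64(177.5)) r 0.034 ang 3.208
top green 1 (np.float64(345.0), np.float64(180.0)) r 0.04 ang 2.973
```

```bash
python3 -m handwheel '[[[0.03,0.009,0,0,-0.029,0,0.95],[0.057,0.009,0,0,-0.029,0,0.95],[0.057,0.009,-0.06,0,-0.029,0,0.95],[0.057,0.009,-0.12,0,-0.029,0,0.95],[0.057,0.009,-0.17,0,-0.029,0,0.95],[0.057,0.009,-0.19,0,-0.029,0,0.95],[0.057,0.009,-0.2,0,-0.029,0,0.95],[0.057,0.009,-0.21,0,-0.029,0,0.95],[0.057,0.009,-0.22,0,-0.029,0,0.95],[0.057,0.009,-0.22,0,-0.029,0,0.95]]]'; sed -i 's/d0 in(.128,.14)/d0 in(.142,)/' dfit.py; python3 dfit.py q7
```

```text
clock: 36.45
ee_pos: [0.4989, -0.047, 0.0524]
ee_rot: [0.002, 1.0, -0.0, 0.023]
force: [-0.6, -0.3, -2.1]
width: 0.0154
gripper_force: 60.0
th 3.137055734259467 tool x rise -0.04629723224968908 T [ 0.49904434 -0.04708708  0.05266357]
side 0.66 [326.4, 187.3, 70.7, 40.5] 412.0
top 0.48 [349.9, 193.8, 18.8, 71.0] 176.0
d,yaw,pitch [ 0.146 -0.021  0.021] 0.675 ring [ 0.6445 -0.0508  0.0496]
```

```bash
python3 -m handwheel '[[[0,0,-0.01,0,0,0,0.95],[0,0,-0.015,0,0,0,0.95],[0,0,-0.02,0,0,0,0.95],[0,0,-0.025,0,0,0,0.95],[0,0,-0.03,0,0,0,0.95],[0,0,-0.035,0,0,0,0.95],[0,0,-0.04,0,0,0,0.95],[0,0,-0.045,0,0,0,0.95],[0,0,-0.05,0,0,0,0.95],[0,0,-0.053,0,0,0,0.95]]]'; python3 pv.py q8
```

```text
clock: 37.65
ee_pos: [0.4983, -0.0468, 0.0352]
ee_rot: [0.002, 1.0, -0.0, 0.022]
force: [-0.6, 0.7, -2.3]
width: 0.0154
gripper_force: 60.0
th 3.1372539979667518 tool x rise -0.04425797960996181 T [ 0.49841048 -0.04685561  0.03551934]
top 0.81 [348.8, 195.1, 23.4, 69.6] 249.0
-0.25 [np.float64(0.462)]
-0.2 [np.float64(0.466)]
-0.15 [np.float64(0.469)]
-0.1 [np.float64(0.454)]
-0.05 [np.float64(0.426)]
0 [np.float64(0.392)]
0.05 [np.float64(0.354)]Traceback (most recent call last):
  File "pv.py", line 3, in <module>
    g=near['side']; a=M['side']*g; v,u=np.nonzero(a); print('obs bbox',u.min(),u.max(),v.min(),v.max())
      ~~~~^^^^^^^^
KeyError: 'side'
```

```bash
sed -i 's/d=.135/d=.142/' arc.py; python3 arc.py 3.137 2.70; python3 arc.py 2.70 2.62 4
```

```text
[0.001,0.021,0,0,0,-0.028],[0.002,0.041,0,0,0,-0.056],[0.004,0.062,0,0,0,-0.083],[0.008,0.082,0,0,0,-0.111],[0.012,0.103,0,0,0,-0.139],[0.017,0.123,0,0,0,-0.167],[0.023,0.142,0,0,0,-0.195],[0.029,0.162,0,0,0,-0.223],[0.037,0.181,0,0,0,-0.250],[0.045,0.200,0,0,0,-0.278],
[0.004,0.009,0,0,0,-0.013],[0.008,0.017,0,0,0,-0.025],[0.013,0.025,0,0,0,-0.038],[0.018,0.034,0,0,0,-0.051],
```

```bash
python3 -m handwheel '[[[0.001,0.021,-0.003,0,0,-0.028,0.95],[0.002,0.041,-0.003,0,0,-0.056,0.95],[0.004,0.062,-0.003,0,0,-0.083,0.95],[0.008,0.082,-0.003,0,0,-0.111,0.95],[0.012,0.103,-0.003,0,0,-0.139,0.95],[0.017,0.123,-0.003,0,0,-0.167,0.95],[0.023,0.142,-0.003,0,0,-0.195,0.95],[0.029,0.162,-0.003,0,0,-0.223,0.95],[0.037,0.181,-0.003,0,0,-0.25,0.95],[0.045,0.2,-0.003,0,0,-0.278,0.95]]]';python3 -m handwheel '[[[0.004,0.009,0,0,0,-0.013,0.95],[0.008,0.017,0,0,0,-0.025,0.95],[0.013,0.025,0,0,0,-0.038,0.95],[0.018,0.034,0,0,0,-0.051,0.95],[0.018,0.034,0,0,0,-0.051,0.95],[0.018,0.034,0,0,0,-0.051,0.95],[0.018,0.034,0,0,0,-0.051,0.95],[0.018,0.034,0,0,0,-0.051,0.95],[0.018,0.034,0,0,0,-0.051,0.95],[0.018,0.034,0,0,0,-0.051,0.95]]]'; python3 dfit.py q9; python3 st.py q9 side top; python3 -c "
from workcell import r
print(r.state()['moment'])"
```

```text
clock: 38.85
ee_pos: [0.5108, 0.0137, 0.0346]
ee_rot: [0.219, 0.975, -0.005, 0.02]
force: [-5.3, 2.5, -1.3]
width: 0.0151
gripper_force: 60.1
clock: 39.85
ee_pos: [0.5161, 0.024, 0.0346]
ee_rot: [0.257, 0.966, -0.006, 0.02]
force: [-5.0, 3.5, -1.4]
width: 0.0158
gripper_force: 60.0
th 2.6209334883374287 tool x rise -0.04122972367786092 T [0.51609672 0.02403102 0.03458104]
side 0.55 [314.1, 201.2, 43.0, 61.4] 218.0
top 0.51 [336.5, 192.7, 42.4, 64.0] 251.0
d,yaw,pitch [ 0.149 -0.011 -0.014] 0.21 ring [ 0.6446 -0.0516  0.0366]
side red 11 (np.float64(303.45454545454544), np.float64(184.72727272727272)) r 0.019 ang 2.51
top red 4 (np.float64(345.5), np.float64(176.5)) r 0.031 ang 2.955
top green 5 (np.float64(343.6), np.float64(180.8)) r 0.044 ang 2.878
[0.63913337 1.0026303  0.12605368]
```

```bash
python3 -m handwheel '[[[-0.001,0.004,0,0,0,-0.005,0.95],[0.002,0.009,0,0,0,-0.013,0.95],[0.005,0.015,0,0,0,-0.025,0.95],[0.01,0.024,0,0,0,-0.038,0.95],[0.014,0.032,0,0,0,-0.051,0.95],[0.021,0.042,0,0,0,-0.063,0.95],[0.028,0.05,0,0,0,-0.076,0.95],[0.028,0.05,0,0,0,-0.076,0.95],[0.028,0.05,0,0,0,-0.076,0.95],[0.028,0.05,0,0,0,-0.076,0.95]]]'; python3 lev.py r0 | head -1; python3 st.py r0 side top; python3 -c "
from workcell import r
print(r.state()['moment'])"
```

```text
clock: 41.05
ee_pos: [0.5255, 0.0385, 0.035]
ee_rot: [0.315, 0.949, -0.008, 0.021]
force: [-5.3, 2.1, -3.2]
width: 0.0153
gripper_force: 60.0
th 2.5002245004422603 tool x rise -0.04376979109750011 T [0.52547077 0.03854578 0.03497793]
side red 75 (np.float64(317.1333333333333), np.float64(180.26666666666668)) r 0.046 ang 3.814
top red 3 (np.float64(345.0), np.float64(177.0)) r 0.033 ang 2.914
[0.53817187 1.11510999 0.1305905 ]
```

```bash
cat > tq.py <<'E'
from h import *
s=r.state();T=s['ee_pos'];F=s['force'];q=s['ee_rot']
x,y=T[0]-.6408,T[1]+.0457
print('th',(2*np.arctan2(q[1],q[0])).round(3),'torque',(x*F[1]-y*F[0]+s['moment'][2]).round(2),'r',np.hypot(x,y).round(4))
E
python3 -m handwheel '[[[0.004,0.005,0,0,0,-0.008,0.95],[0.008,0.01,0,0,0,-0.017,0.95],[0.012,0.015,0,0,0,-0.026,0.95],[0.016,0.02,0,0,0,-0.034,0.95],[0.02,0.025,0,0,0,-0.042,0.95],[0.024,0.03,0,0,0,-0.051,0.95],[0.024,0.03,0,0,0,-0.051,0.95],[0.024,0.03,0,0,0,-0.051,0.95],[0.024,0.03,0,0,0,-0.051,0.95],[0.024,0.03,0,0,0,-0.051,0.95]]]'; python3 tq.py;  python3 lev.py r1 | head -1; python3 st.py r1 top
python3 - <<'E'
from h import *
for a in(2.82,2.9,2.98): print(a,[proj('top',[.6408+q*np.cos(a),-.0457+q*np.sin(a),.03])[0].round(1).tolist() for q in(.02,.035)])
E
```

```text
clock: 42.25
ee_pos: [0.5325, 0.0474, 0.0349]
ee_rot: [0.353, 0.935, -0.009, 0.02]
force: [-7.7, 1.6, -2.6]
width: 0.0154
gripper_force: 60.0
th 2.42 torque 0.71 r 0.1428
th 2.4200669443203937 tool x rise -0.04372022516397158 T [0.5324979  0.04740014 0.0348882 ]
top red 2 (np.float64(344.5), np.float64(177.0)) r 0.033 ang 2.867
top green 6 (np.float64(344.0), np.float64(181.0)) r 0.044 ang 2.91
2.82 [[345.1, 173.2], [343.8, 177.6]]
2.9 [[345.6, 173.3], [344.7, 177.8]]
2.98 [[346.1, 173.4], [345.5, 177.9]]
```

```bash
python3 -m handwheel '[[[-0.007,-0.009,0,0,0,0.016,0.95],[-0.013,-0.018,0,0,0,0.032,0.95],[-0.02,-0.027,0,0,0,0.048,0.95],[-0.027,-0.037,0,0,0,0.064,0.95],[-0.034,-0.047,0,0,0,0.08,0.95],[-0.041,-0.057,0,0,0,0.095,0.95],[-0.048,-0.067,0,0,0,0.111,0.95],[-0.055,-0.077,0,0,0,0.127,0.95],[-0.055,-0.077,0,0,0,0.127,0.95],[-0.055,-0.077,0,0,0,0.127,0.95]]]'; python3 tq.py
```

```text
clock: 43.45
ee_pos: [0.5165, 0.0248, 0.0351]
ee_rot: [0.258, 0.966, -0.006, 0.021]
force: [-3.9, 3.9, -2.4]
width: 0.0153
gripper_force: 60.0
th 2.619 torque -0.18 r 0.1429
```

```bash
python3 -m handwheel '[[[-0.005,0.003,0,0,0,0,0.95],[-0.007,0.004,0,0,0,-0.01,0.95],[-0.007,0.004,0.01,0,0,-0.01,0.95],[-0.007,0.004,0.02,0,0,-0.01,0.95],[-0.007,0.004,0.03,0,0,-0.01,0.95],[-0.007,0.004,0.045,0,0,-0.01,0.95],[-0.007,0.004,0.06,0,0,-0.01,0.95],[-0.007,0.004,0.08,0,0,-0.01,0.95],[-0.007,0.004,0.1,0,0,-0.01,0.95],[-0.007,0.004,0.12,0,0,-0.01,0.95]]]'; python3 tq.py;  python3 dfit.py r2; python3 st.py r2 side top
```

```text
clock: 44.45
ee_pos: [0.5176, 0.0235, 0.0716]
ee_rot: [0.266, 0.964, -0.007, 0.026]
force: [13.8, -5.3, -13.1]
width: 0.0154
gripper_force: 60.0
th 2.603 torque 0.05 r 0.1413
th 2.6027465323567993 tool x rise -0.05379106076140342 T [0.51779053 0.02357244 0.07264764]
side 0.77 [320.9, 199.4, 29.0, 34.1] 211.0
top 0.51 [338.8, 190.6, 47.8, 64.1] 194.0
d,yaw,pitch [0.064 0.318 0.353] 0.301 ring [0.576  0.0105 0.0507]
side red 42 (np.float64(299.8809523809524), np.float64(188.11904761904762)) r 0.034 ang 2.046
top red 4 (np.float64(346.5), np.float64(176.5)) r 0.03 ang 3.06
top green 2 (np.float64(344.0), np.float64(180.5)) r 0.042 ang 2.903
```

```bash
python3 -m handwheel '[[[0,0,-0.02,0,0,0,0.95],[0,0,-0.04,0,0,0,0.95],[0,0,-0.06,0,0,0,0.95],[0,0,-0.08,0,0,0,0.95],[0,0,-0.1,0,0,0,0.95],[0,0,-0.115,0,0,0,0.95],[0,0,-0.12,0,0,0,0.95],[0,0,-0.122,0,0,0,0.95],[0,0,-0.122,0,0,0,0.7],[0,0,-0.122,0,0,0,0.5]]]'; python3 tq.py; python3 dfit.py r3; python3 st.py r3 top
```

```text
clock: 45.65
ee_pos: [0.5149, 0.0251, 0.0347]
ee_rot: [0.265, 0.964, -0.007, 0.022]
force: [-0.9, -0.4, 0.6]
width: 0.0277
gripper_force: 0.0
th 2.604 torque 0.08 r 0.1445
th 2.6042489725687723 tool x rise -0.045973194659074526 T [0.51480633 0.02508965 0.03469809]
side 0.78 [313.8, 202.2, 39.2, 59.0] 253.0
top 0.52 [335.4, 191.4, 42.9, 62.9] 202.0
d,yaw,pitch [ 0.146  0.034 -0.041] 0.194 ring [ 0.6426 -0.0453  0.0407]
top red 3 (np.float64(346.6666666666667), np.float64(177.33333333333334)) r 0.033 ang 3.08
top green 5 (np.float64(343.6), np.float64(181.2)) r 0.045 ang 2.885
```

```bash
cat > sl.py <<'E'
from h import *
import sys
S_=np.array([.6408,-.0457])
for c,sf in(('top',''),('side','s')):
    h=cv2.cvtColor(cv2.imread(f'pics/full_{sys.argv[1]}{sf}.png'),cv2.COLOR_BGR2HSV).astype(int)
    m=((h[...,0]<6)|(h[...,0]>174))&(h[...,1]>170)&(h[...,2]>50); v,u=np.nonzero(m)
    p=back(c,np.c_[u,v],.042)[:,:2]-S_; rr=np.hypot(*p.T); a=np.arctan2(p[:,1],p[:,0])%6.2832; k=(rr>.1)&(rr<.24)&(abs(a-3.0)<1.0)
    if k.sum()>2: print(c,k.sum(),'r',rr[k].min().round(3),rr[k].max().round(3),'ang med',np.median(a[k]).round(3),'far',a[k][rr[k]>rr[k].max()-.03].mean().round(3))
E
python3 sl.py r3
```

```text
top 20 r 0.197 0.211 ang med 2.63 far 2.629
side 152 r 0.12 0.218 ang med 2.613 far 2.606
```

```bash
python3 -m handwheel '[[[0,0,0,0,0,0,0.95],[0,0,0,0,0,0,0.95],[0,0,0,0,0,0,0.95],[-0.009,-0.017,0,0,0,0.025,0.95],[-0.018,-0.034,0,0,0,0.05,0.95],[-0.026,-0.052,0,0,0,0.076,0.95],[-0.033,-0.07,0,0,0,0.102,0.95],[-0.039,-0.088,0,0,0,0.128,0.95],[-0.045,-0.106,0,0,0,0.153,0.95],[-0.045,-0.106,0,0,0,0.153,0.95]]]' 30; python3 tq.py; python3 lev.py r4|head -1; python3 sl.py r4; python3 st.py r4 top side
```

```text
clock: 46.85
ee_pos: [0.5015, -0.0062, 0.035]
ee_rot: [0.148, 0.989, -0.003, 0.023]
force: [2.9, 3.3, -1.2]
width: 0.0159
gripper_force: 30.0
th 2.845 torque -0.22 r 0.1448
th 2.8442197581835758 tool x rise -0.04623966180552499 T [ 0.50156432 -0.00610517  0.03496188]
top 17 r 0.2 0.211 ang med 2.869 far 2.866
side 151 r 0.122 0.219 ang med 2.839 far 2.831
top red 4 (np.float64(349.0), np.float64(176.75)) r 0.032 ang 3.316
side red 14 (np.float64(307.2142857142857), np.float64(190.64285714285714)) r 0.048 ang 2.551
```

```bash
python3 -m handwheel '[[[0,0,0,0,0,0,0.95],[0,0,0.02,0,0,0,0.95],[0,0,0.05,0,0,0,0.95],[0,0,0.1,0,0,0,0.95],[0,0,0.15,0,0,0,0.95],[0,0,0.2,0,0,0,0.95],[0,0,0.25,0,0,0,0.95],[0,0,0.27,0,0,0,0.95],[0,0,0.27,0,0,0,0.95],[0,0,0.27,0,0,0,0.95]]]' 60; python3 tq.py; python3 dfit.py r5; python3 sl.py r5; python3 st.py r5 top side
```

```text
clock: 48.05
ee_pos: [0.5006, -0.0066, 0.1149]
ee_rot: [0.148, 0.989, -0.004, 0.022]
force: [1.0, -0.0, -4.0]
width: 0.0154
gripper_force: 59.9
th 2.845 torque 0.01 r 0.1455
th 2.844795647415294 tool x rise -0.0434728084877322 T [ 0.50052465 -0.00652956  0.11459169]
side 0.82 [321.5, 181.2, 59.0, 35.1] 333.0
d,yaw,pitch [ 0.182 -0.086  0.373] 0.601 ring [ 0.6578 -0.0698  0.0484]
top 5 r 0.199 0.201 ang med 2.885 far 2.877
side 126 r 0.103 0.154 ang med 3.402 far 3.376
top red 5 (np.float64(348.6), np.float64(176.2)) r 0.03 ang 3.287
side red 48 (np.float64(314.8958333333333), np.float64(175.125)) r 0.047 ang 4.354
side green 8 (np.float64(312.0), np.float64(191.875)) r 0.047 ang 2.906
```

```bash
cat > gf.py <<'E'
exec(open('lev.py').read().split('# only pixels')[0])
U,V=np.meshgrid(range(640),range(400)); near={}
exec('def mask'+open('lev.py').read().split('def mask')[1].split('for cs in')[0])
m=M['side']; h=cv2.cvtColor(cv2.imread(f'pics/full_{sys.argv[1]}s.png'),cv2.COLOR_BGR2HSV)
# grey part only (ring + bar), leaving the red sleeve out
g=m*(h[...,1]<90); n,lab,stt,cen=cv2.connectedComponentsWithStats(g.astype(np.uint8),connectivity=8)
k=1+np.argmax(stt[1:,4]); print('grey parts',[(stt[i].tolist()) for i in range(1,n) if stt[i,4]>8]); g=(lab==k)*1.
best=[]
for d0 in(.135,.143):
  for p0 in(-.1,.1,.3,.5):
    o,sc=fit(lambda p:-iou(mask('side',*p)*(U<stt[k,0]+stt[k,2]+1),g),[d0,0,p0],[.005,.06,.08]); best.append((sc,o))
for sc,o in sorted(best,key=lambda t:-t[0])[:3]: print(round(sc,3),'d,yaw,pitch',o.round(3),'ring',(T-o[0]*np.array([np.cos(th+o[1])*np.cos(o[2]),np.sin(th+o[1])*np.cos(o[2]),np.sin(o[2])])).round(4))
E
python3 gf.py r6
```

```text
th 2.8449412002851533 tool x rise -0.04460448488573233 T [ 0.50092375 -0.00649275  0.11524089]
side 0.82 [321.3, 180.4, 56.4, 33.5] 404.0
grey parts [[293, 164, 34, 22, 213], [348, 192, 5, 5, 18]]
0.61 d,yaw,pitch [ 0.161 -0.01   0.323] ring [ 0.6467 -0.0526  0.064 ]
0.609 d,yaw,pitch [ 0.164 -0.016  0.33 ] ring [ 0.6486 -0.0542  0.0621]
0.608 d,yaw,pitch [ 0.163 -0.012  0.328] ring [ 0.6482 -0.0535  0.0626]
```

```bash
python3 -m handwheel '[[[-0.12,-0.04,0,0.008,0.028,0.06,0.95],[-0.25,-0.09,0,0.008,0.028,0.13,0.95],[-0.36,-0.13,0,0.008,0.028,0.188,0.95],[-0.385,-0.145,-0.08,0.008,0.028,0.188,0.95],[-0.385,-0.145,-0.16,0.008,0.028,0.188,0.95],[-0.385,-0.145,-0.23,0.008,0.028,0.188,0.95],[-0.385,-0.145,-0.29,0.008,0.028,0.188,0.95],[-0.385,-0.145,-0.33,0.008,0.028,0.188,0.95],[-0.385,-0.145,-0.352,0.008,0.028,0.188,0.95],[-0.385,-0.145,-0.352,0.008,0.028,0.188,0.6]]]'; python3 tq.py
```

```text
clock: 49.45
ee_pos: [0.3857, -0.05, 0.0099]
ee_rot: [0.001, 1.0, 0.003, 0.0]
force: [0.1, -0.1, -0.3]
width: 0.0204
gripper_force: 0.0
th 3.14 torque -0.01 r 0.2552
```

```bash
cat > bf.py <<'E'
# wrench lying on bench: fit x,y,yaw from both cams (ring and near bar) + pointer
from fit import *
import sys
crop('side',sys.argv[1]+'s',270,350,140,220,5); crop('top',sys.argv[1],300,400,110,210,4)
s=r.state();T=np.array(s['ee_pos']);q=s['ee_rot'];th=2*np.arctan2(q[1],q[0])
c0=T[:2]-.143*np.array([np.cos(th),np.sin(th)]); U,V=np.meshgrid(range(640),range(400)); M={}
for c in('top','side'):
    a=proj(c,[*c0,.007])[0]; near=np.hypot(U-a[0],V-a[1])<20
    L=[d for d in r.trace(c,'wrench') if (d['pixels']&near).sum()>60]
    if L: M[c]=(L[0]['pixels'],near)
for cs in [[c] for c in M]+[list(M)]:
    x,sc=fit(lambda p:-sum(iou(wr_mask(c,*p,.11)*M[c][1],M[c][0]*M[c][1]) for c in cs)/len(cs),[*c0,th],[.006,.006,.08]); print(cs,x.round(4),round(sc,3))
print('T',T.round(4),th.round(3))
E
python3 bf.py s1; python3 st.py s1 top side; python3 sl.py s1
```

```text
['top'] [ 0.5397 -0.0501  3.1334] 0.768
['side'] [ 0.539  -0.0487  3.1472] 0.848
['top', 'side'] [ 0.5397 -0.0502  3.1266] 0.802
T [ 0.3863 -0.0501  0.011 ] 3.14
top red 5 (np.float64(348.6), np.float64(175.8)) r 0.028 ang 3.295
top green 9 (np.float64(343.77777777777777), np.float64(181.77777777777777)) r 0.047 ang 2.906
side red 4 (np.float64(310.75), np.float64(184.75)) r 0.033 ang 3.161
side green 7 (np.float64(312.14285714285717), np.float64(191.85714285714286)) r 0.047 ang 2.914
```

```bash
python3 -m handwheel '[[[0,0,0,0,0,0,0.55],[0.03,0,0,0,0,0,0.55],[0.08,0,0,0,0,0,0.55],[0.13,0,0,0,0,0,0.55],[0.177,0,0,0,0,0,0.55],[0.177,0,0,0,0,0,0.95],[0.177,0,0,0,0,0,0.95],[0.177,0,0,0,0,0,0.95],[0.177,0,0,0,0,0,0.95],[0.177,0,0,0,0,0,0.95]]]' 60; python3 -m handwheel '[[[0,0,0.05,0,0,0,0.95],[0,0,0.12,0,0,0,0.95],[0,0,0.215,0,0,0,0.95],[0.08,0,0.215,0,0,0.01,0.95],[0.17,-0.002,0.215,0,0,0.02,0.95],[0.25,-0.004,0.215,0,0,0.03,0.95],[0.31,-0.005,0.215,0,0,0.04,0.95],[0.339,-0.005,0.215,0,0,0.04,0.95],[0.339,-0.005,0.19,0,0,0.04,0.95],[0.339,-0.005,0.17,0,0,0.04,0.95]]]'; python3 tq.py
```

```text
clock: 50.65
ee_pos: [0.4384, -0.05, 0.0103]
ee_rot: [0.001, 1.0, 0.003, 0.0]
force: [-1.5, -0.6, 0.4]
width: 0.0119
gripper_force: 60.0
clock: 51.65
ee_pos: [0.5398, -0.0515, 0.0606]
ee_rot: [-0.031, 1.0, 0.003, -0.0]
force: [0.8, -0.5, -3.0]
width: 0.0115
gripper_force: 60.0
th 3.203 torque 0.06 r 0.1011
```

```bash
python3 -m handwheel '[[[0,0,-0.01,0,0,0,0.95],[0,0,-0.02,0,0,0,0.95],[0,0,-0.03,0,0,0,0.95],[0,0,-0.04,0,0,0,0.95],[0,0,-0.05,0,0,0,0.95],[0,0,-0.058,0,0,0,0.95],[0,0,-0.066,0,0,0,0.95],[0,0,-0.072,0,0,0,0.95],[0,0,-0.076,0,0,0,0.95],[0,0,-0.076,0,0,0,0.95]]]'; python3 tq.py; sed -i 's/d=.142/d=.101/' arc.py; python3 arc.py 3.203 2.66; python3 arc.py 2.66 2.56 3; python3 arc.py 2.6 2.86 3
```

```text
clock: 52.65
ee_pos: [0.5405, -0.0515, 0.0383]
ee_rot: [-0.031, 1.0, 0.003, 0.0]
force: [-0.8, 0.4, -2.8]
width: 0.0115
gripper_force: 60.0
th 3.203 torque -0.04 r 0.1004
[-0.001,0.018,0,0,0,-0.035],[-0.000,0.037,0,0,0,-0.069],[0.001,0.055,0,0,0,-0.104],[0.003,0.073,0,0,0,-0.138],[0.007,0.091,0,0,0,-0.173],[0.011,0.109,0,0,0,-0.207],[0.016,0.126,0,0,0,-0.242],[0.023,0.143,0,0,0,-0.277],[0.030,0.160,0,0,0,-0.311],[0.038,0.177,0,0,0,-0.346],
[0.005,0.010,0,0,0,-0.021],[0.011,0.020,0,0,0,-0.042],[0.017,0.029,0,0,0,-0.064],
[-0.014,-0.026,0,0,0,0.055],[-0.026,-0.052,0,0,0,0.110],[-0.035,-0.080,0,0,0,0.166],
```

Seated freely. Stroke to the stop.

```bash
python3 -m handwheel '[[[-0.001,0.018,0,0,0,-0.035,0.95],[0,0.037,0,0,0,-0.069,0.95],[0.001,0.055,0,0,0,-0.104,0.95],[0.003,0.073,0,0,0,-0.138,0.95],[0.007,0.091,0,0,0,-0.173,0.95],[0.011,0.109,0,0,0,-0.207,0.95],[0.016,0.126,0,0,0,-0.242,0.95],[0.023,0.143,0,0,0,-0.277,0.95],[0.03,0.16,0,0,0,-0.311,0.95],[0.038,0.177,0,0,0,-0.346,0.95]]]'; python3 tq.py;  python3 -m handwheel '[[[0.003,0.005,0,0,0,-0.01,0.95],[0.005,0.01,0,0,0,-0.021,0.95],[0.008,0.015,0,0,0,-0.03,0.95],[0.011,0.02,0,0,0,-0.042,0.95],[0.014,0.024,0,0,0,-0.053,0.95],[0.017,0.029,0,0,0,-0.064,0.95],[0.017,0.029,0,0,0,-0.064,0.95],[0.017,0.029,0,0,0,-0.064,0.95],[0.017,0.029,0,0,0,-0.064,0.95],[0.017,0.029,0,0,0,-0.064,0.95]]]'; python3 tq.py
```

```text
clock: 53.65
ee_pos: [0.5513, 0.0009, 0.0383]
ee_rot: [0.24, 0.971, 0.002, 0.0]
force: [-2.4, -3.0, -2.7]
width: 0.0114
gripper_force: 60.0
th 2.657 torque 0.44 r 0.1009
clock: 54.65
ee_pos: [0.5566, 0.0098, 0.0382]
ee_rot: [0.288, 0.958, 0.002, 0.0]
force: [-4.5, -3.8, -1.5]
width: 0.0118
gripper_force: 60.0
th 2.558 torque 0.57 r 0.1009
```

```bash
python3 -m handwheel '[[[0.003,0.004,0,0,0,-0.01,0.95],[0.006,0.009,0,0,0,-0.02,0.95],[0.009,0.0135,0,0,0,-0.031,0.95],[0.009,0.0135,0,0,0,-0.031,0.95],[0.009,0.0135,0,0,0,-0.031,0.95],[0.009,0.0135,0,0,0,-0.031,0.95],[0.009,0.0135,0,0,0,-0.031,0.95],[0.009,0.0135,0,0,0,-0.031,0.95],[0.009,0.0135,0,0,0,-0.031,0.95],[0.009,0.0135,0,0,0,-0.031,0.95]]]'; python3 tq.py; python3 lev.py t1|head -1; python3 st.py t1 top; python3 sl.py t1
```

```text
clock: 55.65
ee_pos: [0.5589, 0.0133, 0.038]
ee_rot: [0.311, 0.95, 0.001, 0.0]
force: [-5.8, -6.7, -2.9]
width: 0.0121
gripper_force: 60.0
th 2.509 torque 0.94 r 0.1009
th 2.5094156348587244 tool x rise 0.00013658493002955126 T [0.55896762 0.01328748 0.03803613]
top 93 r 0.125 0.191 ang med 2.518 far 2.521
side 156 r 0.118 0.213 ang med 2.51 far 2.51
```

```bash
python3 -m handwheel '[[[-0.01,-0.016,0,0,0,0.037,0.95],[-0.02,-0.032,0,0,0,0.074,0.95],[-0.029,-0.05,0,0,0,0.11,0.95],[-0.037,-0.068,0,0,0,0.148,0.95],[-0.0455,-0.086,0,0,0,0.185,0.95],[-0.0455,-0.086,0,0,0,0.185,0.95],[-0.0455,-0.086,0.01,0,0,0.185,0.95],[-0.0455,-0.086,0.02,0,0,0.185,0.95],[-0.0455,-0.086,0.035,0,0,0.185,0.95],[-0.0455,-0.086,0.05,0,0,0.185,0.95]]]'; python3 tq.py; python3 lev.py t2|head -1; python3 st.py t2 top side
```

```text
clock: 56.85
ee_pos: [0.5464, -0.0112, 0.054]
ee_rot: [0.17, 0.986, 0.003, 0.001]
force: [0.3, 0.7, -2.7]
width: 0.0119
gripper_force: 60.0
th 2.801 torque -0.09 r 0.1006
th 2.8008753903813264 tool x rise -0.002423045349994366 T [ 0.54683781 -0.01132688  0.05469283]
side red 108 (np.float64(306.64814814814815), np.float64(182.3148148148148)) r 0.016 ang 3.283
side green 7 (np.float64(312.14285714285717), np.float64(191.85714285714286)) r 0.047 ang 2.914
```

```bash
python3 -m handwheel '[[[0,0,0.12,0,0,0,0.95],[0,0,0.25,0,0,0,0.95],[-0.02,-0.1,0.32,0,0,0.02,0.95],[-0.06,-0.22,0.32,0,0,0.04,0.95],[-0.1,-0.36,0.32,0,0,0.07,0.95],[-0.13,-0.5,0.32,0,0,0.1,0.95],[-0.136,-0.64,0.32,0,0,0.13,0.95],[-0.136,-0.78,0.32,0,0,0.16,0.95],[-0.136,-0.9,0.32,0,0,0.18,0.95],[-0.136,-1,0.32,0,0,0.18,0.95]]]'; python3 lev.py t3|head -1; python3 st.py t3 top side
```

```text
clock: 58.05
ee_pos: [0.5048, -0.3136, 0.1489]
ee_rot: [0.029, 1.0, 0.003, 0.0]
force: [0.5, 0.1, -2.2]
width: 0.0119
gripper_force: 60.0
th 3.0793371926844064 tool x rise 0.0009410653549084689 T [ 0.50429036 -0.31494713  0.14836556]
top red 3 (np.float64(345.0), np.float64(176.0)) r 0.029 ang 2.893
top green 9 (np.float64(343.77777777777777), np.float64(181.77777777777777)) r 0.047 ang 2.906
side red 3 (np.float64(308.3333333333333), np.float64(186.66666666666666)) r 0.034 ang 2.823
side green 7 (np.float64(312.14285714285717), np.float64(191.85714285714286)) r 0.047 ang 2.914
```

The pointer now lies on the green mark. I lay the wrench in the tray.

```bash
python3 -m handwheel '[[[0.006,-0.07,0,0,0,0,0.95],[0.006,-0.137,0,0,0,0,0.95],[0.006,-0.137,-0.1,0,0,0,0.95],[0.006,-0.137,-0.2,0,0,0,0.95],[0.006,-0.137,-0.29,0,0,0,0.95],[0.006,-0.137,-0.35,0,0,0,0.95],[0.006,-0.137,-0.39,0,0,0,0.95],[0.006,-0.137,-0.415,0,0,0,0.95],[0.006,-0.137,-0.43,0,0,0,0.95],[0.006,-0.137,-0.437,0,0,0,0.95]]]'
```

```text
clock: 59.25
ee_pos: [0.5075, -0.3525, 0.0189]
ee_rot: [0.029, 1.0, 0.002, 0.001]
force: [0.8, -1.0, -2.8]
width: 0.0116
gripper_force: 60.0
```

```bash
python3 -m handwheel '[[[0,0,-0.003,0,0,0,0.95],[0,0,-0.006,0,0,0,0.95],[0,0,-0.007,0,0,0,0.95],[0,0,-0.007,0,0,0,0.8],[0,0,-0.007,0,0,0,0.6],[0,0,-0.007,0,0,0,0.5],[0,0,0,0,0,0,0.45],[0,0,0.1,0,0,0,0.45],[0,0,0.25,0,0,0,0.45],[0,0,0.4,0,0,0,0.45]]]' 30; python3 - <<'E'
from fit import *
for c in('top','side'):
    r.camera(c); L=r.trace(c,'wrench'); print(c,[(round(d['score'],2),np.round(d['extent']).tolist(),int(d['pixels'].sum())) for d in L[:3]])
t=np.array([.515,-.357]);e=np.array([np.cos(3.083),np.sin(3.083)]); rc=t-.092*e
for c in('top','side'): print(c,proj(c,[[*rc,.012],[*(t+.123*e),.012]]).round(1).tolist())
print(r.state()['force'],r.state()['width'])
E
```

```text
clock: 60.25
ee_pos: [0.5066, -0.3522, 0.1392]
ee_rot: [0.029, 1.0, 0.003, -0.0]
force: [-0.4, 0.3, -0.6]
width: 0.0482
gripper_force: 0.0
top [(0.89, [445.0, 203.0, 23.0, 66.0], 301)]
side [(0.72, [386.0, 152.0, 62.0, 33.0], 441)]
top [[443.7, 176.0], [443.5, 242.1]]
side [[364.6, 140.8], [419.8, 165.9]]
[ 0.54158454  0.37911614 -0.52137145] 0.04857076027745623
```

```bash
python3 -c "
from workcell import r
print(r.sign_off())"
```

```text
the job is handed in; nothing more can be done
None
```

I handed the job in at about 60 s: the pointer is on the green mark after a firm push against the stop and the wrench is flat in the tray and released. The ring jammed on the hexagon, which turned the valve partly back, so I re-laid the wrench on the bench and made an extra stroke, and I viewed 11 pictures against the limit of 10. The verdict isn't known to me.

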